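# Load the inspection slide, run it home and shut the gate

## Task

Swing the gate fully open, and stand every washed basket there is, from the drip rack's hooks and from the bench, upright in the bays of the sliding tray, one to a bay, while the tray waits at its loading end. Then push the loaded tray along its track right up against the end stop (push on the middle of its rear wall: it jams if pushed off-centre), and last swing the gate fully shut again behind it. Leave the other things on the bench where they are.

Things in the scene. Friction and masses are not known exactly. Their poses are not given: they have to be found in the camera images.
- track: fixed aluminium track on the bench, bars 20 mm high, x = -270 to +260 mm, 133 mm wide, with a 13 mm slot along the middle. Origin on the bench under its middle; x = direction of travel, from loading end to end stop; y = left of travel; z up.
- end_stop (a point): middle of the end stop's face, at track x = 235 mm; the stop is 50 mm tall and 133 wide. A white sensor housing 87 mm tall stands behind it, up to track x = 341 mm.
- tray: loose aluminium tray on the track, 130 mm long (x, along travel), 136 wide (y), 0.5 kg. Origin: centre of its deck's underside, 20 mm above the bench. Deck 8 mm thick; four bays, 2 by 2, between walls 4 mm thick and 12 mm tall. Starts with its origin at track x = -190 to -165 mm; home, nose on the end stop, at x = +170 mm.
- tray_rear (a point): middle of the tray's rear wall, on its outer face; the wall is 136 mm wide, 28 to 72 mm above the bench. Push here: a short keel (44 mm) runs in the slot with 2 mm of play. The wall face is slick. Within 8 mm of the centre it slides with 2 to 5 N; pushed 40 mm or more off-centre it turns, binds and soon jams hard, until pushed at the centre again.
- bay0 (a point): centre of a bay's floor in the tray, rear right bay (seen along travel); the bay is 58 mm along the tray's x and 62 mm along its y. It moves with the tray.
- bay1 (a point): centre of a bay's floor in the tray, rear left bay; the bay is 58 mm along the tray's x and 62 mm along its y. It moves with the tray.
- bay2 (a point): centre of a bay's floor in the tray, front right bay; the bay is 58 mm along the tray's x and 62 mm along its y. It moves with the tray.
- bay3 (a point): centre of a bay's floor in the tray, front left bay; the bay is 58 mm along the tray's x and 62 mm along its y. It moves with the tray.
- gate (a joint): angle of the grey gate plate about its upright pin: 0 = shut across the track, 1.571 = fully open along the track, hard stops at both. Starts 0 to 0.3. Shut, the free end points along track +y; it opens towards the end stop, clockwise from above. Stays where left. Below about 1.45 it blocks the tray. The home tray is clear of its swing.
- gate_corner (a point): in the gate plate, on its long middle line, 39 mm above the bench, 95 mm from the pin axis and 10 mm from the free end. The plate is 130 x 50 mm, 22 to 56 mm above the bench; its long edge faces are 25 mm to either side of this line. About 1.3 N pushed here moves it. Moves with the gate.
- gate_pin (a point): on the axis of the gate's pin, beside the track at track (x, y) = (-20, -112) mm, 39 mm above the bench; 25 mm from the plate's near end.
- rack: fixed drip rack: white base 270 x 110 mm, 10 thick; origin on the bench under its middle. A steel back panel (y = -46 to -38 mm, 117 mm tall) carries three round hook rods, 8 mm thick, 75 mm apart along x, pointing along the rack's +y. To unhook: lift the basket about 15 mm (at least 8, at most 20), move it 60 mm along +y, then up.
- hook0 (a point): top of a hook rod at rack x = -75 mm, y = 0, 115 mm above the bench; the upturned tip, at y = 30 to 38 mm, rises 8 mm above this.
- hook1 (a point): top of a hook rod at rack x = 0 mm, y = 0, 115 mm above the bench; the upturned tip, at y = 30 to 38 mm, rises 8 mm above this.
- hook2 (a point): top of a hook rod at rack x = 75 mm, y = 0, 115 mm above the bench; the upturned tip, at y = 30 to 38 mm, rises 8 mm above this.
- basket0: steel wash basket, 0.12 kg: body 44 x 44 mm, 26 tall; on it an upright handle: plate 40 mm wide (basket x), 10 thick (basket y), 56 to 78 mm above the underside; window below it 30 wide, 30 tall. Origin: centre of underside, z up. Grip across the 10 mm. If present, starts hanging on hook0 by the window, underside 59 mm above the bench.
- basket1: steel wash basket, 0.12 kg: body 44 x 44 mm, 26 tall; on it an upright handle: plate 40 mm wide (basket x), 10 thick (basket y), 56 to 78 mm above the underside; window below it 30 wide, 30 tall. Origin: centre of underside, z up. Grip across the 10 mm. If present, starts hanging on hook1 by the window, underside 59 mm above the bench.
- basket2: steel wash basket, 0.12 kg: body 44 x 44 mm, 26 tall; on it an upright handle: plate 40 mm wide (basket x), 10 thick (basket y), 56 to 78 mm above the underside; window below it 30 wide, 30 tall. Origin: centre of underside, z up. Grip across the 10 mm. If present, starts hanging on hook2 by the window, underside 59 mm above the bench.
- basket3: steel wash basket, 0.12 kg: body 44 x 44 mm, 26 tall; on it an upright handle: plate 40 mm wide (basket x), 10 thick (basket y), 56 to 78 mm above the underside; window below it 30 wide, 30 tall. Origin: centre of underside, z up. Grip across the 10 mm. This one starts standing on the bench.
- jar: white jar on the bench, diameter 56 mm, 75 mm tall; origin centre of the underside. Bystander.
- brush: hand brush 160 mm long lying on the bench between robot and track. Bystander.
- micrometer: bench micrometer on a dark stand, 90 mm wide, about 110 mm tall; origin centre of the underside. Bystander.
- partsbin: open blue bin 110 x 160 mm, 45 mm tall; origin centre of the underside. Bystander.
Mind the look-alikes: they are no part of the job. Leave any orange look-alike of the basket3 alone.

How it is judged (in metres and radians):
On the way, in this order (a step that is already met when the one before it is completed fails the run):
1. every basket stands in a bay of the tray, released, with the tray still at its loading end (x of basket0 in the frame of tray between -0.06 and 0.062 m and y of basket0 in the frame of tray between -0.065 and 0.065 m and z of basket0 in the frame of tray between 0.003 and 0.013 m and angle between each of basket0, basket1, basket2, basket3's own z axis and vertical below 0.15 rad and x of basket1 in the frame of tray between -0.06 and 0.062 m and y of basket1 in the frame of tray between -0.065 and 0.065 m and z of basket1 in the frame of tray between 0.003 and 0.013 m and x of basket2 in the frame of tray between -0.06 and 0.062 m and y of basket2 in the frame of tray between -0.065 and 0.065 m and z of basket2 in the frame of tray between 0.003 and 0.013 m and x of basket3 in the frame of tray between -0.06 and 0.062 m and y of basket3 in the frame of tray between -0.065 and 0.065 m and z of basket3 in the frame of tray between 0.003 and 0.013 m and contact force between the fingers and basket0 below 0.2 N and contact force between the fingers and basket1 below 0.2 N and contact force between the fingers and basket2 below 0.2 N and contact force between the fingers and basket3 below 0.2 N and x of tray in the frame of track below -0.12 m), for 0.2 s.
2. the tray is home against the end stop, loaded, with the gate open (x of basket0 in the frame of tray between -0.06 and 0.062 m and y of basket0 in the frame of tray between -0.065 and 0.065 m and z of basket0 in the frame of tray between 0.003 and 0.013 m and angle between each of basket0, basket1, basket2, basket3's own z axis and vertical below 0.15 rad and x of basket1 in the frame of tray between -0.06 and 0.062 m and y of basket1 in the frame of tray between -0.065 and 0.065 m and z of basket1 in the frame of tray between 0.003 and 0.013 m and x of basket2 in the frame of tray between -0.06 and 0.062 m and y of basket2 in the frame of tray between -0.065 and 0.065 m and z of basket2 in the frame of tray between 0.003 and 0.013 m and x of basket3 in the frame of tray between -0.06 and 0.062 m and y of basket3 in the frame of tray between -0.065 and 0.065 m and z of basket3 in the frame of tray between 0.003 and 0.013 m and x of tray in the frame of track above 0.163 m and z of tray in the frame of track below 0.024 m and value of joint gate above 1.3 rad), for 0.2 s.
At the end, for the whole second after the job is handed in: Every basket stands upright (within 0.15 rad) on the floor of a bay of the tray, the tray is within 7 mm of the end stop and at rest on its track, and the gate is shut (within 0.1 rad) (x of basket0 in the frame of tray between -0.06 and 0.062 m and y of basket0 in the frame of tray between -0.065 and 0.065 m and z of basket0 in the frame of tray between 0.003 and 0.013 m and angle between each of basket0, basket1, basket2, basket3's own z axis and vertical below 0.15 rad and x of basket1 in the frame of tray between -0.06 and 0.062 m and y of basket1 in the frame of tray between -0.065 and 0.065 m and z of basket1 in the frame of tray between 0.003 and 0.013 m and x of basket2 in the frame of tray between -0.06 and 0.062 m and y of basket2 in the frame of tray between -0.065 and 0.065 m and z of basket2 in the frame of tray between 0.003 and 0.013 m and x of basket3 in the frame of tray between -0.06 and 0.062 m and y of basket3 in the frame of tray between -0.065 and 0.065 m and z of basket3 in the frame of tray between 0.003 and 0.013 m and contact force between the fingers and basket0 below 0.2 N and contact force between the fingers and basket1 below 0.2 N and contact force between the fingers and basket2 below 0.2 N and contact force between the fingers and basket3 below 0.2 N and x of tray in the frame of track above 0.163 m and z of tray in the frame of track below 0.024 m and value of joint gate below 0.1 rad and linear speed of tray below 0.02 m/s); the robot touches nothing.
It fails at once if the jar is knocked away (moved more than 30 mm) (distance of jar from where it was at the start of the episode above 0.03 m).
It fails at once if the brush is knocked away (moved more than 30 mm) (distance of brush from where it was at the start of the episode above 0.03 m).
It fails at once if the micrometer is knocked away (moved more than 30 mm) (distance of micrometer from where it was at the start of the episode above 0.03 m).
It fails at once if the partsbin is knocked away (moved more than 30 mm) (distance of partsbin from where it was at the start of the episode above 0.03 m).
Of basket0, basket1, basket2 only 1 to 3 are there at a start; the rules pass over those that are not, and their reading is None.
At some moment in a run one of basket3 may be knocked a few centimetres aside while the robot is not near it.
It also fails if it takes over 210 s, if anything falls off the work surface, if the arm or the gripper's body presses on something with over 40 N, if the wrist force passes 120 N, or if a joint passes its speed limit or range.

## Robot

A 6-joint arm with a two-finger parallel gripper is mounted at the origin on the work surface. World frame = base frame: x ahead of the robot, y to its left, z up, the work surface at z = 0. Lengths are in m, angles in degrees, forces in N, time in s.
With the tool pointing down it reaches from about 0.35 to 0.875 m from the base axis. Payload 4.2 kg.
Tool frame: the origin (TCP) lies on the centre line of the jaws, within the pads' length; the fingertips stand 19 mm ahead of it and the grasp point (between the pads) is the TCP; z points along the fingers, y is the line along which they close (so a half turn about z gives the same grasp; the last joint's range is limited). The gripper opens to 87 mm and grips with 3 to 60 N. Pads are 19 mm wide; open, the fingers measure 117 mm over their backs; the gripper's body (75 mm by 190 mm) begins 51 mm behind the grasp point.
Start: joints at [-50.157, 22.042, 0.453, 0, -68.411, -14.817], TCP at [0.264, -0.566, 0.211] pointing down, gripper open.
Joint ranges: [-179.83, 179.83], [-69.29, 118.12], [-61.27, 80.66], [-181.25, 117.63], [-171.15, -9.14], [-177.46, 177.46]. Speed limits (degrees/s): [159.86, 159.86, 180, 180, 180, 180].

## Interface

Orientations are given as a 3x3 rotation matrix whose columns are the frame's x, y, z axes.
In Python, from station import sense, capture, finish_job, search_frame, masks_of gives the robot as it stands.
- The arm moves only by the tool drive_tool, never from a script. Its argument "rows" is a list of rows, each a list of 7 numbers: the opening in per cent of the stroke, from 0 (shut) to 100 (fully open), then the shift along the world's x, y, z in mm, then the turn, a rotation vector about the world's x, y, z in rad. In form: [[fingers, dx, dy, dz, wx, wy, wz], ...]. A call has 1 to 5 rows; each row shifts and turns the commanded pose from where the row before left it; what a row does not reach is not made up. A row lasts 1/12 s, in which the tool goes at most 41.7 mm and 7.16 degrees, less where a joint would pass 70% of its speed; a pose out of reach is approached as far as the arm can. A call is refused whole if a number of a shift passes 41.7 or a number of a turn 0.125, either way. A call with a gripper value outside its range is refused whole. The fingers move at their own pace and stop on an object; the grip force is fixed at half the most. Time passes only in rows, so rows that do not move let the fingers close. It gives the time, the measured TCP pose, the force, the opening and the grip force at its end, in the units of the state.
- sense(): the state, without advancing time (a new reading comes with each control period).
- capture(name): name is "scene" or "top" or "wrist"; returns a dict with "frame" (480x640x3 uint8, red, green, blue), "z_map" (480x640 float32, m along the optical axis (not along the pixel's ray), 0 where there is no reading), "fx", "fy", "cx", "cy" (pixels), "R" (3x3) and "t" (3): a world point X has camera coordinates R X + t; the wrist camera has in their place "T_tool_cam" (4x4, takes a point from camera to tool coordinates, whose origin is the TCP and whose axes are the flange's). Camera axes: x right, y down, z forward; pixel columns grow to the right and rows downward; lengths in m; the calibration is good to about 2 mm. A picture is of the moment at which its call begins: read the wrist's pose just before it.
- finish_job(): hands the job in; it is judged then, once.
Trained networks look in a picture, given as the dict that the camera call returned (one of the last four; its "shot" number tells which), for a name from the list of things; names that differ only in an ending like _2 or _b are one class to them, and where a whole thing is asked for, a point or a joint stands for the part that bears it (a point fixed in the world has none). Each returns a list of dicts, best first, with "p" (0 to 1); they miss things now and then, are a little off and sometimes report something else, mostly with a low value. They report only what shows in the picture. A call takes as long as a camera call. They do not tell look-alikes from the thing itself.
- search_frame(label, picture): "xy" ([column, row] in pixels, amid what is visible of it).
- masks_of(label, picture): "region" (480x640 bool, what is visible of it) and "xy" ([column, row] in pixels, amid what is visible of it).
The state is a dict: "time_s": time; "joints": joint angles; "joint_velocities": joint speeds; "effort": joint torques, N m; "tcp_pos": TCP position; "ee_rot": TCP orientation; "wrist_force": force on the tool from outside, world axes, zero at the start; "moment": the same for the moment, N m; "gripper_width": opening from 0.0 (shut) to 1.0 (fully open); "gripper_force": force on a finger pad.
Only numpy, scipy, OpenCV 4.12 (cv2) and the standard library are available. Lean on these libraries where they do the work, as an engineer would, in place of code of your own. Each camera call takes 0.05 s, during which the arm holds its last target. There are 200 camera calls.

## Working session

There is one attempt and no reset: what is moved stays moved. The work goes in short steps, Python scripts to look and compute and a tool call to move; the robot and the scene stay as the last step left them, time stands still between calls to the robot, and variables do not carry over. Pictures are saved under pics/ and viewed, at most 14 in all, crops included, and the job is handed in when it is done.

Besides the shell and the picture viewer there is one more tool, called after ">>>" in YAML: its name, and indented under it one key for each argument. drive_tool: Moves the arm, as the interface text tells. Its arguments: {"type":"object","properties":{"rows":{"type":"array"}},"required":["rows"]}

```bash
ls; mkdir -p pics
cat > h.py <<'E'
import numpy as np, cv2
from station import sense, capture, finish_job, search_frame, masks_of
def cam2world(c):
    if "R" in c: 
        R=np.array(c["R"]);t=np.array(c["t"]);return R.T,-R.T@t
    s=c["_s"];T=np.array(c["T_tool_cam"]);Rt=np.array(s["ee_rot"])
    return Rt@T[:3,:3],Rt@T[:3,3]+np.array(s["tcp_pos"])
def cap(n):
    s=sense();c=capture(n);c["_s"]=s;return c
def cloud(c):
    z=c["z_map"].astype(float);v,u=np.mgrid[:480,:640]
    P=np.stack([(u-c["cx"])/c["fx"]*z,(v-c["cy"])/c["fy"]*z,z],-1)
    A,b=cam2world(c);W=P@A.T+b;W[z==0]=np.nan;return W
def proj(c,X):
    A,b=cam2world(c);p=(np.atleast_2d(X)-b)@A
    return np.stack([p[:,0]/p[:,2]*c["fx"]+c["cx"],p[:,1]/p[:,2]*c["fy"]+c["cy"]],-1)
def save(c,n): cv2.imwrite("pics/"+n,cv2.cvtColor(c["frame"],cv2.COLOR_RGB2BGR))
E
python3 - <<'E'
from h import *
a=cap("top");b=cap("scene");save(a,"top1.png");save(b,"scene1.png")
np.savez("w.npz",t=cloud(a),s=cloud(b))
for l in ["track","tray","gate","rack","basket0","basket3","jar","brush","micrometer","partsbin"]:
  for c,n in((a,'t'),(b,'s')):
    W=cloud(c)
    for m in masks_of(l,c)[:5]:
      p=W[m["region"]];p=p[~np.isnan(p[:,0])]
      if len(p): print(l,n,round(m["p"],2),np.round(m["xy"]),np.round(np.median(p,0),3),'min',np.round(np.percentile(p,2,0),3),'max',np.round(np.percentile(p,98,0),3))
E
```

```text
pics
track t 0.68 [205. 226.] [0.568 0.195 0.021] min [ 0.486 -0.168  0.   ] max [0.662 0.416 0.087]
track t 0.68 [443. 312.] [ 0.405 -0.3    0.084] min [ 0.379 -0.327  0.062] max [ 0.431 -0.278  0.138]
track t 0.41 [266. 199.] [0.623 0.065 0.055] min [0.562 0.032 0.038] max [0.684 0.099 0.062]
track s 0.77 [397. 291.] [0.594 0.215 0.022] min [ 0.492 -0.092  0.001] max [0.685 0.42  0.087]
track s 0.49 [431. 227.] [0.355 0.219 0.023] min [ 0.269  0.189 -0.001] max [0.378 0.248 0.079]
tray t 0.91 [334. 244.] [ 0.534 -0.078  0.028] min [ 0.467 -0.141  0.02 ] max [ 0.601 -0.012  0.072]
tray t 0.6 [465. 276.] [ 0.471 -0.333  0.084] min [ 0.447 -0.361  0.067] max [ 0.497 -0.311  0.138]
tray s 0.64 [295. 237.] [ 0.538 -0.087  0.031] min [ 0.465 -0.145  0.024] max [ 0.605 -0.013  0.071]
gate t 0.96 [268. 200.] [0.622 0.066 0.055] min [0.562 0.032 0.039] max [0.683 0.099 0.062]
gate t 0.52 [332. 243.] [ 0.535 -0.078  0.028] min [ 0.468 -0.141  0.023] max [ 0.601 -0.014  0.072]
gate s 0.64 [329. 277.] [0.635 0.069 0.055] min [0.567 0.03  0.027] max [0.689 0.101 0.062]
rack t 0.82 [462. 277.] [
[... 3072 characters left out ...]
03. 247.] [ 0.694 -0.267  0.021] min [ 0.655 -0.355  0.006] max [ 0.723 -0.225  0.108]
micrometer s 0.61 [397. 290.] [0.593 0.215 0.022] min [ 0.495 -0.103  0.005] max [0.684 0.42  0.088]
partsbin t 0.74 [189. 327.] [0.355 0.218 0.024] min [ 0.323  0.196 -0.001] max [0.378 0.238 0.08 ]
partsbin t 0.68 [330. 125.] [ 0.791 -0.065  0.003] min [ 0.73  -0.142 -0.002] max [0.839 0.012 0.045]
partsbin t 0.46 [428. 173.] [ 0.686 -0.271  0.015] min [ 0.651 -0.36   0.006] max [ 0.721 -0.223  0.106]
partsbin s 0.57 [251. 309.] [ 0.777 -0.071  0.008] min [ 0.73  -0.146 -0.   ] max [0.841 0.013 0.046]
partsbin s 0.52 [296. 234.] [ 0.538 -0.086  0.031] min [ 0.466 -0.145  0.024] max [ 0.605 -0.012  0.071]
```

View pics/top1.png

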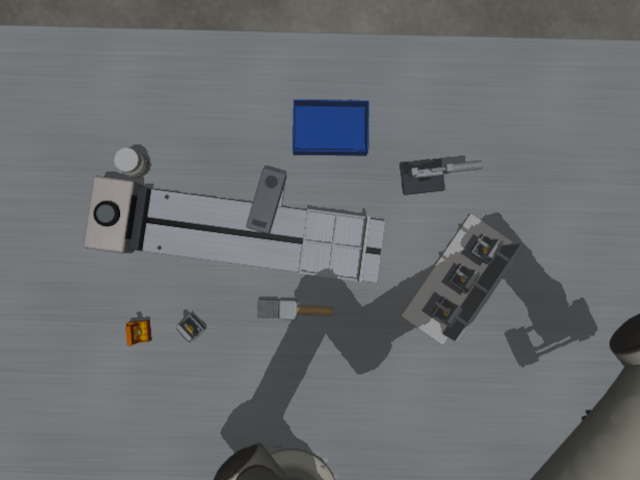

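View pics/scene1.png

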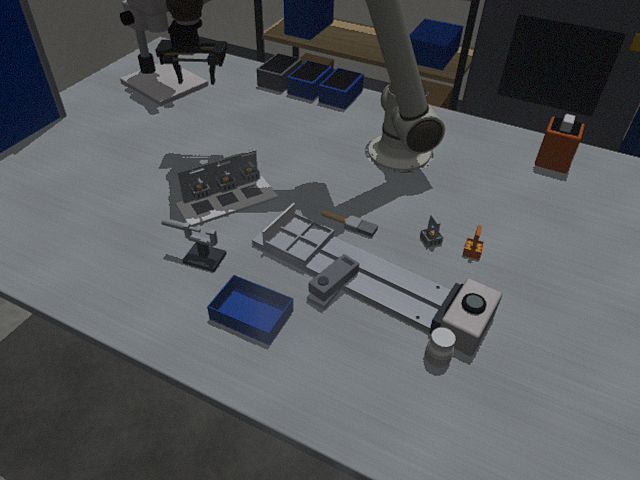

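```bash
cat > fit.py <<'E'
from h import *
w=np.load("w.npz");
def pts(k,zlo,zhi,x0,x1,y0,y1):
    p=w[k].reshape(-1,3);p=p[~np.isnan(p[:,0])]
    m=(p[:,2]>zlo)&(p[:,2]<zhi)&(p[:,0]>x0)&(p[:,0]<x1)&(p[:,1]>y0)&(p[:,1]<y1);return p[m]
def rect(p):
    (c,s,a)=cv2.minAreaRect((p[:,:2]*1000).astype(np.float32))
    if s[0]<s[1]: s=s[::-1];a+=90
    return np.round(c,1),np.round(s,1),round((a+90)%180-90,2)
if __name__=="__main__":
  for k in "ts":
    print(k,"trackbars",rect(pts(k,.016,.0235,.45,.7,.08,.33)),len(pts(k,.016,.0235,.45,.7,.08,.33)))
    print("tray",rect(pts(k,.024,.075,.44,.63,-.16,.01)))
    p=pts(k,.060,.075,.44,.63,-.16,.01);print("rear wall",rect(p),len(p),np.percentile(p[:,2],[5,95]))
    print("gate",rect(pts(k,.045,.07,.54,.71,.01,.12)))
    print("stop",rect(pts(k,.04,.056,.45,.7,.28,.36)))
    print("sensor",rect(pts(k,.078,.092,.45,.7,.28,.46)))
    for n,b in dict(b3=(.3,.4,.17,.27,.066,.084),org=(.29,.39,.29,.37,.066,.084),h0=(.37,.44,-.34,-.26,.125,.145),h1=(.435,.51,-.38,-.295,.125,.145),h2=(.495,.57,-.43,-.34,.125,.145)).items():
        p=pts(k,b[4],b[5],*b[:4]);print(n,rect(p),len(p),np.round(p[:,:2].mean(0),4),np.median(p[:,2]))
    p=pts(k,.112,.123,.3,.65,-.5,-.2);print("panel",rect(p))
    p=pts(k,.006,.014,.3,.65,-.5,-.2);print("base",rect(p))
E
python3 fit.py
```

```text
t trackbars (array([592.6, 204.4]), array([268.4, 185.6]), 83.49) 5567
tray (array([534.6, -75.3]), array([168.1, 136.3]), 83.69)
rear wall (array([ 527.5, -137.9]), array([135.5,   6.4]), -6.52) 223 [0.06403756 0.07414358]
gate (array([623.2,  66.8]), array([129.6,  50.6]), -15.05)
stop (array([604. , 336.7]), array([190.8,  44.2]), 0.71)
sensor (array([607.8, 377.7]), array([190.3,  84.2]), -4.78)
b3 (array([350.6, 222.4]), array([39.3, 10.9]), 46.42) 121 [0.3511 0.2221] 0.07694011217576668
org (array([341.7, 332.4]), array([40. , 11.1]), 7.29) 133 [0.3421 0.3315] 0.07663926360261653
h0 (array([ 404.1, -305.1]), array([39.5, 11.1]), -33.66) 134 [ 0.4043 -0.3043] 0.13556106117796363
h1 (array([ 472. , -338.5]), array([39.7, 10.7]), -32.75) 134 [ 0.472  -0.3377] 0.1351238180457891
h2 (array([ 532.6, -382.1]), array([40.1, 10.4]), -32.88) 135 [ 0.5323 -0.3815] 0.1351192674951882
panel (array([ 466.5, -347.5]), array([229.6,  85.5]), -33.65)
base (array([ 485.6, -354. ]), array([329.1, 279.9]), 0.31)
s trackbars (array([566. , 200.7]), array([240.7, 166.2]), -89.38) 3532
tray (array([5
[... 221 characters left out ...]
9.3]), array([185.2,  43. ]), 7.89)
sensor (array([612.8, 376.4]), array([180.5,  84.2]), -7.24)
b3 (array([351.2, 220.8]), array([41.5, 14.7]), 40.87) 79 [0.3529 0.2209] 0.0761224784950314
org (array([343. , 330.4]), array([43.6,  9.9]), 6.41) 57 [0.3452 0.3305] 0.07723423563310894
h0 (array([ 405.2, -307.1]), array([39.2, 15.6]), -31.12) 79 [ 0.4065 -0.3073] 0.1338504686888946
h1 (array([ 472. , -340.6]), array([39.5, 18.6]), -33.47) 80 [ 0.4734 -0.3395] 0.1339900516569668
h2 (array([ 538.7, -382.5]), array([43.4, 37.8]), 24.86) 87 [ 0.5345 -0.3837] 0.13393987554993037
panel (array([ 466.2, -349.4]), array([229. ,  93.3]), -31.9)
base (array([ 486.9, -357.6]), array([320. , 272.1]), -0.16)
```

```bash
cat >> h.py <<'E'
U=np.array([np.cos(np.radians(83.5)),np.sin(np.radians(83.5))]);L=np.array([-U[1],U[0]]);O=np.array([552.8,89.0])
def tk(x,y): return O+x*U+y*L
def yaw(s=None):
    R=np.array((s or sense())["ee_rot"]);return np.degrees(np.arctan2(R[1,1],R[0,1])),R  # direction of tool y
E
python3 - <<'E'
from fit import *
from h import *
s=sense();print(yaw(s),s["gripper_width"])
a=np.radians(-33);X=np.array([np.cos(a),np.sin(a)]);Y=np.array([-X[1],X[0]])
for k in "ts":
  p=pts(k,.108,.122,.3,.65,-.5,-.2);q=(p[:,:2]*1000-[472,-338.5])@np.c_[X,Y]
  m=(q[:,1]<-28)&(q[:,1]>-65);print(k,m.sum(),rect(p[m]),np.percentile(p[m][:,2],[5,95]))
  for n,r in zip("b",[0]):
    pb=w[k].reshape(-1,3)
  p=pts(k,.007,.013,.3,.65,-.5,-.2);q=(p[:,:2]*1000-[472,-338.5])@np.c_[X,Y]
  m=(abs(q[:,0])<150)&(abs(q[:,1])<75);print("base",rect(p[m]),[np.round(np.percentile(q[m][:,i],[.5,1,2,98,99,99.5]),1) for i in(0,1)])
print("corner",tk(-20,-112)+85*np.array([np.cos(np.radians(165)),np.sin(np.radians(165))]))
E
```

```text
(np.float64(115.02552597581276), array([[-9.06119415e-01, -4.23021991e-01, -3.79767666e-05],
       [-4.23021991e-01,  9.06119415e-01, -4.27765427e-06],
       [ 3.62210273e-05,  1.21889418e-05, -9.99999999e-01]])) 1.001304984578582
t 704 (array([ 449.8, -372.3]), array([229.6,  25. ]), -33.11) [0.1098633  0.11854383]
base (array([ 469.1, -342.8]), array([269.7, 110.1]), -33.26) [array([-133.9, -133.1, -131.3,  130.9,  132.5,  133.6]), array([-56.4, -53.2, -47.7,  47.8,  48.5,  49.2])]
s 306 (array([ 447.2, -379.8]), array([228.9,  20.4]), -33.71) [0.10866405 0.11959827]
base (array([ 473.4, -339.4]), array([269.8, 132.3]), -33.25) [array([-131.3, -129.7, -127.2,  131.2,  133.7,  135.1]), array([-59.8, -53.5, -49.7,  47.3,  48.3,  49. ])]
corner [579.71228833  78.44942178]
```

```bash
cat > rk.py <<'E'
from h import *
import sys
c=cap("top");W=cloud(c)
m=[m for m in masks_of("rack",c)][0]
p=W[m["region"]];p=p[(p[:,2]>.006)&(p[:,2]<.014)]
(cc,s,a)=cv2.minAreaRect((p[:,:2]*1000).astype(np.float32));print(cc,s,a)
E
python3 rk.py
```

```text
(469.5246276855469, -342.54083251953125) (110.2624740600586, 269.87115478515625) 56.933048248291016
```

```bash
cat >> h.py <<'E'
import json
def plan(wps,grip=None,step=36.,astep=6.8,start=None):
    """wps: (x,y,z mm,yaw deg,grip%[,step]); prints rows in groups of 5"""
    s=sense();p=np.array(s["tcp_pos"])*1000;y=yaw(s)[0]
    if start is not None: p=np.array(start[:3],float);y=start[3]
    rows=[]
    for w in wps:
        q=np.array(w[:3],float);dy=w[3]-y
        st=w[5] if len(w)>5 else step
        n=max(1,int(np.ceil(max(np.linalg.norm(q-p)/st,abs(dy)/astep)-.02)))
        p0,y0=p.copy(),y
        for i in range(1,n+1):
            t=p0+(q-p0)*i/n; d=np.round(t-p,1); p=p+d
            a=round(np.radians(y0+dy*i/n-y),3); y+=np.degrees(a)
            rows.append([w[4],*[float(v) for v in d],0,0,float(a)])
    for i in range(0,len(rows),5): print(json.dumps(rows[i:i+5]))
PIN=tk(-20,-112)
def gatepos(th,side=-1,r=80,toolyaw=83.5,clear=0):
    a=np.radians(173.5-th);d=np.array([np.cos(a),np.sin(a)]);n=np.array([d[1],-d[0]])
    b=np.radians(toolyaw);ty=np.array([np.cos(b),np.sin(b)]);tx=np.array([ty[1],-ty[0]])
    h=15*abs(n@ty)+9.5*abs(n@tx)+25+clear
    return PIN+r*d+side*n*h
E
python3 - <<'E'
from h import *
g=lambda th,c=0,z=54:(*gatepos(th,clear=c),z,83.5,0)
w=[(*gatepos(-2),180,83.5,0),g(-2,0,54)]+[g(t)+(15,) for t in range(4,92,8)]+[g(90)+(10,)]
print(w[1],w[-1])
plan(w)
E
```

```text
(np.float64(578.898937222024), np.float64(22.528423504511537), 54, 83.5, 0) (np.float64(636.59401164101), np.float64(139.84106227358245), 54, 83.5, 0, 10)
[[0, 16.6, 31.0, -1.6, 0, 0, -0.029], [0, 16.5, 31.0, -1.6, 0, 0, -0.029], [0, 16.6, 31.0, -1.7, 0, 0, -0.029], [0, 16.5, 31.0, -1.6, 0, 0, -0.029], [0, 16.6, 31.0, -1.6, 0, 0, -0.029]]
[[0, 16.5, 30.9, -1.6, 0, 0, -0.029], [0, 16.6, 31.0, -1.6, 0, 0, -0.029], [0, 16.5, 31.0, -1.6, 0, 0, -0.029], [0, 16.6, 31.0, -1.7, 0, 0, -0.029], [0, 16.5, 31.0, -1.6, 0, 0, -0.029]]
[[0, 16.6, 31.0, -1.6, 0, 0, -0.029], [0, 16.5, 31.0, -1.6, 0, 0, -0.029], [0, 16.6, 31.0, -1.6, 0, 0, -0.028], [0, 16.5, 31.0, -1.6, 0, 0, -0.029], [0, 16.6, 31.0, -1.7, 0, 0, -0.029]]
[[0, 16.5, 30.9, -1.6, 0, 0, -0.029], [0, 16.6, 31.0, -1.6, 0, 0, -0.029], [0, 16.5, 31.0, -1.6, 0, 0, -0.029], [0, 16.6, 31.0, -1.6, 0, 0, -0.029], [0, -0.0, 0.0, -31.5, 0, 0, -0.0]]
[[0, -0.0, 0.0, -31.5, 0, 0, -0.0], [0, -0.0, 0.0, -31.5, 0, 0, -0.0], [0, -0.0, 0.0, -31.5, 0, 0, -0.0], [0, -3.2, 8.6, -0.0, 0, 0, -0.0], [0, -3.0, 11.2, -0.0, 0, 0, -0.0]]
[[0, -1.4, 11.9, -0.0, 0, 0, -0.0], [0, 0.4, 12.4, -0.0, 0, 0, -0.0], [0, 2.2, 12.4, -0.0, 0, 0, -0.0], [0, 4.3, 12.2, -0.0, 0, 0, -0.0], [0, 6.2, 11.6, -0.0, 0, 0, -0.0]]
[[0, 8.1, 10.8, -0.0, 0, 0, -0.0], [0, 9.9, 9.4, -0.0, 0, 0, -0.0], [0, 11.4, 7.8, -0.0, 0, 0, -0.0], [0, 12.7, 5.9, -0.0, 0, 0, -0.0], [0, 5.0, 1.6, -0.0, 0, 0, -0.0]]
[[0, 5.1, 1.5, -0.0, 0, 0, -0.0]]
```

>>> drive_tool:
  rows:
    - [0,16.6,31,0,0,0,-0.029]
    - [0,16.5,31,0,0,0,-0.029]
    - [0,16.6,31,0,0,0,-0.029]
    - [0,16.5,31,0,0,0,-0.029]
    - [0,16.6,31,0,0,0,-0.029]

```text
time_s: 1.62
tcp_pos: [0.3476, -0.4099, 0.2109]
ee_rot: [[-0.958, -0.286, 0.0], [-0.286, 0.958, -0.0], [-0.0, -0.0, -1.0]]
wrist_force: [1.3, 0.6, -0.5]
gripper_width: 0.706
gripper_force: 0.0
```

>>> drive_tool:
  rows:
    - [0,16.6,31,0,0,0,-0.029]
    - [0,16.5,31,0,0,0,-0.029]
    - [0,16.6,31,0,0,0,-0.029]
    - [0,16.5,31,0,0,0,-0.029]
    - [0,16.6,31,0,0,0,-0.029]

```text
time_s: 2.03
tcp_pos: [0.4306, -0.2547, 0.2111]
ee_rot: [[-0.989, -0.145, 0.001], [-0.145, 0.989, -0.0], [-0.001, -0.0, -1.0]]
wrist_force: [-0.3, -0.1, 0.2]
gripper_width: 0.325
gripper_force: 0.0
```

>>> drive_tool:
  rows:
    - [0,16.6,31,0,0,0,-0.029]
    - [0,16.5,31,0,0,0,-0.029]
    - [0,16.6,31,0,0,0,-0.029]
    - [0,16.5,31,0,0,0,-0.029]
    - [0,16.6,31,0,0,0,-0.029]

```text
time_s: 2.45
tcp_pos: [0.5134, -0.0996, 0.2111]
ee_rot: [[-1.0, -0.001, 0.001], [-0.001, 1.0, 0.0], [-0.001, 0.0, -1.0]]
wrist_force: [0.3, -0.6, -0.2]
gripper_width: 0.017
gripper_force: 0.0
```

>>> drive_tool:
  rows:
    - [0,16.5,31,0,0,0,-0.029]
    - [0,16.6,31,0,0,0,-0.029]
    - [0,16.5,31,0,0,0,-0.029]
    - [0,16.6,31,0,0,0,-0.029]
    - [0,0,0,-31,0,0,0]

```text
time_s: 2.87
tcp_pos: [0.5863, 0.0279, 0.1853]
ee_rot: [[-0.994, 0.109, 0.016], [0.109, 0.994, 0.002], [-0.016, 0.004, -1.0]]
wrist_force: [1.9, 0.1, 0.2]
gripper_width: 0.009
gripper_force: 0.0
```

>>> drive_tool:
  rows:
    - [0,0,0,0,0,0,0]
    - [0,0,0,0,0,0,0]

```text
time_s: 3.03
tcp_pos: [0.5778, 0.0226, 0.1783]
ee_rot: [[-0.994, 0.113, -0.004], [0.113, 0.994, -0.002], [0.004, -0.002, -1.0]]
wrist_force: [0.1, 0.1, 0.5]
gripper_width: 0.006
gripper_force: 0.0
```

>>> drive_tool:
  rows:
    - [0,1,0,-31,0,0,0]
    - [0,0,0,-31,0,0,0]
    - [0,0,0,-31,0,0,0]
    - [0,0,0,-21,0,0,0]
    - [0,0,0,-10,0,0,0]

```text
time_s: 3.45
tcp_pos: [0.5787, 0.0213, 0.0543]
ee_rot: [[-0.993, 0.115, -0.003], [0.115, 0.993, -0.001], [0.003, -0.001, -1.0]]
wrist_force: [0.0, -0.2, -0.2]
gripper_width: 0.004
gripper_force: 0.0
```

>>> drive_tool:
  rows:
    - [0,-3.2,8.6,0,0,0,0]
    - [0,-3,11.2,0,0,0,0]
    - [0,-1.4,11.9,0,0,0,0]
    - [0,0.4,12.4,0,0,0,0]
    - [0,2.2,12.4,0,0,0,0]

```text
time_s: 3.87
tcp_pos: [0.5757, 0.0812, 0.0576]
ee_rot: [[-0.994, 0.113, 0.003], [0.113, 0.994, 0.001], [-0.003, 0.001, -1.0]]
wrist_force: [1.5, 0.7, 0.4]
gripper_width: 0.005
gripper_force: 0.0
```

>>> drive_tool:
  rows:
    - [0,4.3,12.2,0,0,0,0]
    - [0,6.2,11.6,0,0,0,0]
    - [0,8.1,10.8,0,0,0,0]
    - [0,9.9,9.4,0,0,0,0]
    - [0,11.4,7.8,0,0,0,0]

```text
time_s: 4.28
tcp_pos: [0.6158, 0.1329, 0.0559]
ee_rot: [[-0.994, 0.113, 0.001], [0.113, 0.994, 0.0], [-0.0, 0.0, -1.0]]
wrist_force: [0.3, 0.2, 0.4]
gripper_width: 0.002
gripper_force: 0.0
```

>>> drive_tool:
  rows:
    - [0,12.7,5.9,0,0,0,0]
    - [0,5,1.6,0,0,0,0]
    - [0,5.1,1.5,0,0,0,0]
    - [0,1,0,0,0,0,0]
    - [0,0,0,0,0,0,0]

```text
time_s: 4.7
tcp_pos: [0.6386, 0.1399, 0.0555]
ee_rot: [[-0.993, 0.114, -0.001], [0.114, 0.993, -0.0], [0.001, -0.0, -1.0]]
wrist_force: [-0.8, 0.5, -0.7]
gripper_width: 0.005
gripper_force: 0.0
```

>>> drive_tool:
  rows:
    - [0,2,0,0,0,0,0]
    - [0,2,0,0,0,0,0]
    - [0,0,0,0,0,0,0]

```text
time_s: 4.95
tcp_pos: [0.6429, 0.1397, 0.056]
ee_rot: [[-0.993, 0.114, 0.0], [0.114, 0.993, 0.0], [-0.0, 0.0, -1.0]]
wrist_force: [1.4, 0.3, -0.4]
gripper_width: 0.005
gripper_force: 0.0
```

Run:
```python
from h import *
a=cap("top");save(a,"top2.png");np.savez("w.npz",t=cloud(a),s=cloud(a))
from fit import *
import fit
m=masks_of("gate",a)
for k in m[:2]:
    p=cloud(a)[k["region"]];p=p[(p[:,2]>.045)&(p[:,2]<.066)];print(k["p"],k["xy"],rect(p))
```

```text
0.86 [270.5, 213.3] (array([623.3,  66.3]), array([129.7,  49.6]), -15.15)
0.51 [465.9, 280.6] (array([ 470., -321.]), array([47.4, 22.2]), 8.17)
```

View pics/top2.png

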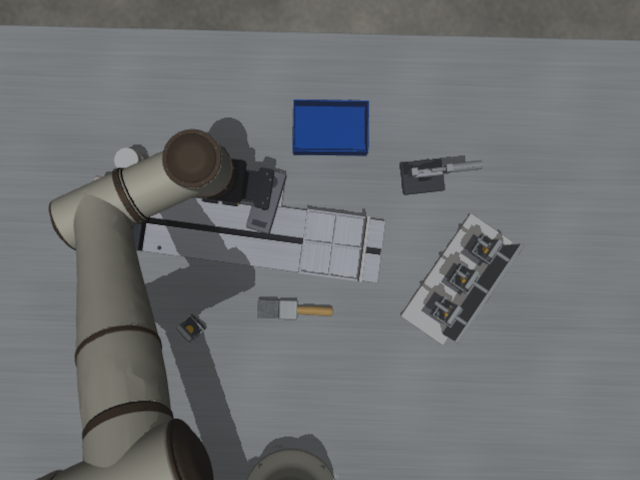

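Run:
```python
from h import *
a=cap("scene");b=cap("wrist")
cv2.imwrite("pics/s3.png",cv2.cvtColor(np.hstack([cv2.resize(a["frame"][180:400,220:520],(400,300)),cv2.resize(b["frame"],(400,300))]),cv2.COLOR_RGB2BGR))
t=cap("top");W=cloud(t)
p=W[150:240,190:300]
print("gripper pixels z near", np.nanmax(p[...,2]))
print(proj(t,[[.643,.14,.056]]),proj(t,[[.643,.14,.036]]), proj(a,[[.643,.14,.036]]))
```

```text
gripper pixels z near 0.4397969865718261
[[230.04987747 189.3115209 ]] [[231.43960603 190.46593363]] [[359.50087559 295.31510964]]
```

View pics/s3.png

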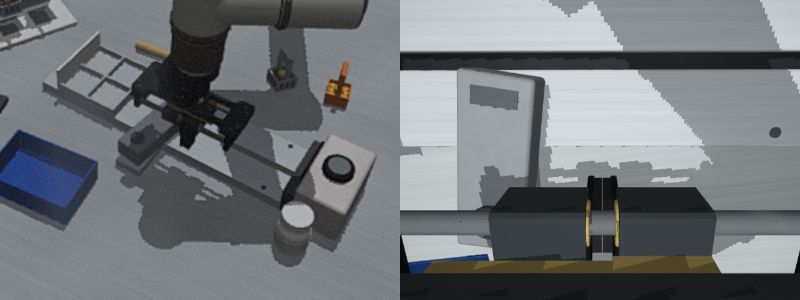

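Run:
```python
from h import *
a=cap("scene");b=cap("wrist")
for n,c in(("s",a),("w",b)):
    W=cloud(c)*1000;s=c["_s"]
    q=(W.reshape(-1,3)-np.array(s["tcp_pos"])*1000)@np.array(s["ee_rot"])
    q=q[~np.isnan(q[:,0])]
    m=(abs(q[:,0])<14)&(abs(q[:,1])<20)&(q[:,2]>-45)&(q[:,2]<32)
    q=q[m]
    for z in range(-45,32,6):
        k=(q[:,2]>=z)&(q[:,2]<z+6);
        if k.sum(): print(n,z,k.sum(),np.round(q[k].min(0)),np.round(q[k].max(0)))
W=cloud(b)*1000
for m in masks_of("gate",b)[:1]:
    p=W[m["region"]];print(m["p"],np.nanpercentile(p,[2,50,98],axis=0).round(1))
```

```text
s -45 18 [-11. -11. -44.] [ -3.  10. -39.]
s -39 20 [-13. -11. -39.] [  8.   8. -33.]
s -33 20 [-10. -11. -33.] [  5.   8. -27.]
s -27 23 [-12. -11. -27.] [ 11.   8. -21.]
s -21 19 [-10.  -9. -20.] [ 12.   8. -15.]
s -15 7 [ -8.  -7. -15.] [  7.   7. -10.]
w -45 314 [  9.  -7. -45.] [ 14.   8. -39.]
w -39 371 [  7.  -7. -39.] [ 13.   8. -33.]
w -33 321 [ 11.  -9. -33.] [ 14.  10. -27.]
w -27 307 [ 11.  -9. -27.] [ 14.   9. -21.]
w -21 271 [ 11.  -9. -21.] [ 13.  10. -15.]
w -15 148 [ 11.  -9. -15.] [ 13.  10. -11.]
0.55 [[557.8  38.5  29.9]
 [598.7  73.   55.9]
 [674.4 103.9  57.7]]
```

>>> drive_tool:
  rows:
    - [50,0,0,30,0,0,0]
    - [50,0,0,20,0,0,0]
    - [50,0,0,0,0,0,0]
    - [50,0,0,0,0,0,0]
    - [50,0,0,0,0,0,0]

```text
time_s: 5.77
tcp_pos: [0.6421, 0.1399, 0.1052]
ee_rot: [[-0.993, 0.114, -0.001], [0.114, 0.993, 0.0], [0.001, -0.0, -1.0]]
wrist_force: [0.2, 0.3, -0.3]
gripper_width: 0.296
gripper_force: 0.0
```

>>> drive_tool:
  rows:
    - [50,0,0,0,0,0,0]
    - [50,0,0,0,0,0,0]
    - [50,0,0,0,0,0,0]
    - [50,0,0,0,0,0,0]
    - [50,0,0,0,0,0,0]

```text
time_s: 6.18
tcp_pos: [0.6426, 0.14, 0.1053]
ee_rot: [[-0.993, 0.114, -0.001], [0.114, 0.993, -0.0], [0.001, -0.0, -1.0]]
wrist_force: [0.1, -0.5, -0.7]
gripper_width: 0.493
gripper_force: 0.0
```

```bash
cat > tip.py <<'E'
from h import *
a=cap("scene");b=cap("wrist");print(a["_s"]["gripper_width"],a["_s"]["tcp_pos"])
for n,c in(("s",a),("w",b)):
    W=cloud(c)*1000;s=c["_s"]
    q=(W.reshape(-1,3)-np.array(s["tcp_pos"])*1000)@np.array(s["ee_rot"])
    q=q[~np.isnan(q[:,0])]
    m=(abs(q[:,0])<20)&(abs(q[:,1])<65)&(q[:,2]>-60)&(q[:,2]<40)
    q=q[m]
    for z in range(-60,40,8):
        k=(q[:,2]>=z)&(q[:,2]<z+8);
        if k.sum(): print(n,z,k.sum(),np.round(q[k].min(0)),np.round(q[k].max(0)))
cv2.imwrite("pics/tip.png",cv2.cvtColor(np.hstack([cv2.resize(a["frame"][200:350,270:470],(400,300)),cv2.resize(b["frame"],(400,300))]),cv2.COLOR_RGB2BGR))
E
python3 tip.py
```

```text
0.4932090656482425 [0.64258303 0.13995974 0.10527642]
s -60 31 [-14. -38. -60.] [ 13.  33. -52.]
s -52 39 [-11. -34. -52.] [  7.  33. -44.]
s -44 34 [-11. -33. -44.] [ 13.  31. -36.]
s -36 41 [-12. -33. -36.] [ 10.  30. -28.]
s -28 41 [-12. -33. -28.] [ 11.  30. -20.]
s -20 33 [-11. -33. -19.] [ 15.  29. -12.]
s -12 1 [ 12.  28. -12.] [ 12.  28. -12.]
w -60 615 [-10. -34. -60.] [ 14.  35. -52.]
w -52 940 [ -8. -34. -52.] [ 14.  35. -44.]
w -44 858 [  2. -33. -44.] [ 14.  33. -36.]
w -36 742 [ -2. -30. -36.] [ 14.  32. -28.]
w -28 679 [ -7. -30. -28.] [ 14.  31. -20.]
w -20 593 [ -8. -30. -20.] [ 14.  31. -12.]
w -12 29 [ -1. -28. -12.] [ 13.  25. -11.]
```

View pics/tip.png

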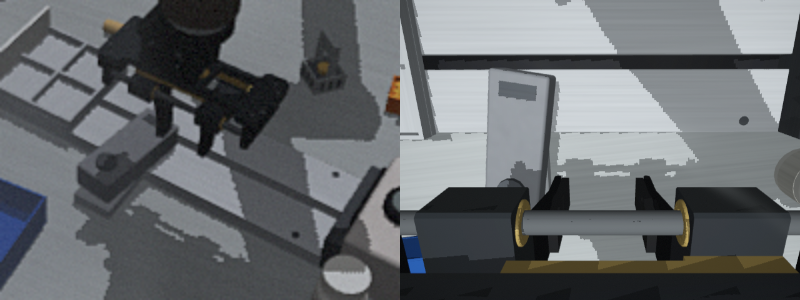

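```bash
sed -i 's/h=15\*abs(n@ty)+9.5\*abs(n@tx)/h=10*abs(n@ty)+12*abs(n@tx)/' h.py
python3 - <<'E'
from h import *
g=lambda th,c=0,z=25:(*gatepos(th,clear=c),z,83.5,0)
w=[(*gatepos(-4),105,83.5,0),g(-4)]+[g(t)+(15,) for t in range(4,92,8)]+[g(90)+(10,)]
plan(w)
E
```

```text
[[0, -15.6, -29.0, -0.1, 0, 0, 0.0], [0, -15.6, -28.9, -0.2, 0, 0, 0.0], [0, -15.6, -29.0, -0.1, 0, 0, 0.001], [0, -15.5, -28.9, -0.1, 0, 0, -0.0], [0, -0.0, -0.0, -26.7, 0, 0, -0.0]]
[[0, -0.0, -0.0, -26.7, 0, 0, -0.0], [0, -0.0, -0.0, -26.6, 0, 0, -0.0], [0, -3.7, 11.7, -0.0, 0, 0, -0.0], [0, -2.5, 10.6, -0.0, 0, 0, -0.0], [0, -1.1, 11.2, -0.0, 0, 0, -0.0]]
[[0, 0.5, 11.6, -0.0, 0, 0, -0.0], [0, 2.1, 11.6, -0.0, 0, 0, -0.0], [0, 4.0, 11.5, -0.0, 0, 0, -0.0], [0, 5.7, 11.1, -0.0, 0, 0, -0.0], [0, 7.5, 10.2, -0.0, 0, 0, -0.0]]
[[0, 9.1, 9.2, -0.0, 0, 0, -0.0], [0, 10.7, 7.8, -0.0, 0, 0, -0.0], [0, 11.9, 6.1, -0.0, 0, 0, -0.0], [0, 9.5, 3.4, -0.0, 0, 0, -0.0]]
```

>>> drive_tool:
  rows:
    - [0,-15.6,-29,0,0,0,0]
    - [0,-15.6,-29,0,0,0,0]
    - [0,-15.6,-29,0,0,0,0]
    - [0,-15.5,-29,0,0,0,0]
    - [0,0,0,0,0,0,0]

```text
time_s: 6.7
tcp_pos: [0.5768, 0.0201, 0.1057]
ee_rot: [[-0.993, 0.118, -0.004], [0.118, 0.993, -0.001], [0.003, -0.001, -1.0]]
wrist_force: [-0.6, 0.5, -0.2]
gripper_width: 0.208
gripper_force: 0.0
```

>>> drive_tool:
  rows:
    - [0,0,0,0,0,0,0]
    - [0,0,0,0,0,0,0]
    - [0,0,0,-27,0,0,0]
    - [0,0,0,-27,0,0,0]
    - [0,0,0,-26,0,0,0]

```text
time_s: 7.12
tcp_pos: [0.5817, 0.0254, 0.0252]
ee_rot: [[-0.994, 0.113, 0.002], [0.113, 0.994, 0.001], [-0.002, 0.001, -1.0]]
wrist_force: [-0.3, -0.1, 0.3]
gripper_width: 0.004
gripper_force: 0.0
```

>>> drive_tool:
  rows:
    - [0,0,0,0,0,0,0]
    - [0,-3.7,11.7,0,0,0,0]
    - [0,-2.5,10.6,0,0,0,0]
    - [0,-1.1,11.2,0,0,0,0]

```text
time_s: 7.45
tcp_pos: [0.5738, 0.0589, 0.0272]
ee_rot: [[-0.994, 0.113, 0.002], [0.113, 0.994, 0.0], [-0.002, 0.0, -1.0]]
wrist_force: [0.4, -0.9, 0.2]
gripper_width: 0.004
gripper_force: 0.9
```

>>> drive_tool:
  rows:
    - [0,0.5,11.6,0,0,0,0]
    - [0,2.1,11.6,0,0,0,0]
    - [0,4,11.5,0,0,0,0]
    - [0,5.7,11.1,0,0,0,0]
    - [0,7.5,10.2,0,0,0,0]

```text
time_s: 7.87
tcp_pos: [0.5931, 0.1149, 0.0261]
ee_rot: [[-0.994, 0.113, -0.0], [0.113, 0.994, -0.0], [0.0, -0.0, -1.0]]
wrist_force: [-0.4, -1.8, -0.1]
gripper_width: 0.005
gripper_force: 0.8
```

>>> drive_tool:
  rows:
    - [0,9.1,9.2,0,0,0,0]
    - [0,10.7,7.8,0,0,0,0]
    - [0,11.9,6.1,0,0,0,0]
    - [0,9.5,3.4,0,0,0,0]
    - [0,0,0,0,0,0,0]

```text
time_s: 8.28
tcp_pos: [0.6355, 0.1415, 0.0251]
ee_rot: [[-0.994, 0.114, 0.0], [0.114, 0.994, 0.0], [-0.0, 0.0, -1.0]]
wrist_force: [0.3, 0.3, -0.1]
gripper_width: 0.003
gripper_force: 0.1
```

>>> drive_tool:
  rows:
    - [0,2,0,0,0,0,0]
    - [0,2,0,0,0,0,0]
    - [0,0,0,0,0,0,0]

```text
time_s: 8.53
tcp_pos: [0.6356, 0.1413, 0.0252]
ee_rot: [[-0.993, 0.114, -0.005], [0.114, 0.993, 0.001], [0.005, 0.0, -1.0]]
wrist_force: [-7.4, 5.4, 2.2]
gripper_width: 0.007
gripper_force: 3.8
```

```bash
cat >> h.py <<'E'
C=np.array([534.6,-75.3])
def bay(x,y): return C+x*U+y*L
H=[(404.1,-305.1),(472,-338.5),(532.6,-382.1)];RY=np.array([.545,.838])
E
python3 - <<'E'
from h import *
s=np.array(sense()["tcp_pos"])*1000
h=np.array(H[2])
plan([(s[0]-8,s[1],s[2],83.5,0),(s[0]-8,s[1],120,83.5,0),(*(s[:2]*.5+h*.5),170,70,35),(*h,170,57,35)])
print();st=(*h,170,57)
plan([(*h,112,57,35),(*h,107,57,35)],start=st)
E
```

```text
[[0, -8.0, 0.0, 0.0, 0, 0, 0.001], [0, 0.0, 0.0, 31.6, 0, 0, 0.0], [0, 0.0, 0.0, 31.6, 0, 0, 0.0], [0, 0.0, 0.0, 31.6, 0, 0, 0.0], [35, -5.4, -32.7, 6.3, 0, 0, -0.029]]
[[35, -5.5, -32.7, 6.2, 0, 0, -0.03], [35, -5.4, -32.7, 6.3, 0, 0, -0.029], [35, -5.4, -32.8, 6.2, 0, 0, -0.03], [35, -5.5, -32.7, 6.3, 0, 0, -0.029], [35, -5.4, -32.7, 6.2, 0, 0, -0.03]]
[[35, -5.5, -32.7, 6.3, 0, 0, -0.029], [35, -5.4, -32.7, 6.2, 0, 0, -0.029], [35, -6.4, -32.7, 0.0, 0, 0, -0.028], [35, -6.5, -32.7, 0.0, 0, 0, -0.029], [35, -6.4, -32.7, 0.0, 0, 0, -0.028]]
[[35, -6.4, -32.8, 0.0, 0, 0, -0.029], [35, -6.5, -32.7, 0.0, 0, 0, -0.028], [35, -6.4, -32.7, 0.0, 0, 0, -0.029], [35, -6.4, -32.7, 0.0, 0, 0, -0.028], [35, -6.5, -32.7, 0.0, 0, 0, -0.028]]

[[35, 0.0, 0.0, -29.0, 0, 0, 0.0], [35, 0.0, 0.0, -29.0, 0, 0, 0.0], [35, 0.0, 0.0, -5.0, 0, 0, 0.0]]
```

>>> drive_tool:
  rows:
    - [0,-8,0,0,0,0,0]
    - [0,0,0,31.6,0,0,0]
    - [0,0,0,31.6,0,0,0]
    - [0,0,0,31.6,0,0,0]
    - [35,-5.4,-32.7,6.3,0,0,-0.029]

```text
time_s: 8.95
tcp_pos: [0.63, 0.1119, 0.1338]
ee_rot: [[-0.99, 0.137, 0.015], [0.137, 0.991, 0.004], [-0.015, 0.006, -1.0]]
wrist_force: [1.7, -0.7, 1.0]
gripper_width: 0.03
gripper_force: 0.0
```

>>> drive_tool:
  rows:
    - [35,-5.5,-32.7,6.2,0,0,-0.03]
    - [35,-5.4,-32.7,6.3,0,0,-0.029]
    - [35,-5.4,-32.8,6.2,0,0,-0.03]
    - [35,-5.5,-32.7,6.3,0,0,-0.029]
    - [35,-5.4,-32.7,6.2,0,0,-0.03]

```text
time_s: 9.37
tcp_pos: [0.5974, -0.0578, 0.159]
ee_rot: [[-0.958, 0.288, 0.003], [0.288, 0.958, 0.0], [-0.003, 0.001, -1.0]]
wrist_force: [-0.4, 1.0, 0.0]
gripper_width: 0.326
gripper_force: 0.0
```

>>> drive_tool:
  rows:
    - [35,-5.5,-32.7,6.3,0,0,-0.029]
    - [35,-5.4,-32.7,6.2,0,0,-0.029]
    - [35,-6.4,-32.7,0,0,0,-0.028]
    - [35,-6.5,-32.7,0,0,0,-0.029]
    - [35,-6.4,-32.7,0,0,0,-0.028]

```text
time_s: 9.78
tcp_pos: [0.5672, -0.2214, 0.1713]
ee_rot: [[-0.907, 0.422, 0.003], [0.422, 0.907, -0.001], [-0.003, 0.001, -1.0]]
wrist_force: [0.9, -0.0, 0.3]
gripper_width: 0.347
gripper_force: 0.0
```

>>> drive_tool:
  rows:
    - [35,-6.4,-32.8,0,0,0,-0.029]
    - [35,-6.5,-32.7,0,0,0,-0.028]
    - [35,-6.4,-32.7,0,0,0,-0.029]
    - [35,-6.4,-32.7,0,0,0,-0.028]
    - [35,-6.5,-32.7,0,0,0,-0.028]

```text
time_s: 10.2
tcp_pos: [0.5349, -0.3852, 0.1711]
ee_rot: [[-0.838, 0.546, 0.002], [0.546, 0.838, -0.001], [-0.003, 0.0, -1.0]]
wrist_force: [0.5, 0.0, 0.7]
gripper_width: 0.351
gripper_force: 0.0
```

>>> drive_tool:
  rows:
    - [35,0,0,0,0,0,0]
    - [35,0,0,0,0,0,0]
    - [35,0,0,0,0,0,0]
    - [35,0,0,0,0,0,0]

```text
time_s: 10.53
tcp_pos: [0.5354, -0.3825, 0.1708]
ee_rot: [[-0.839, 0.544, 0.001], [0.544, 0.839, -0.0], [-0.001, 0.0, -1.0]]
wrist_force: [0.9, -0.0, 0.4]
gripper_width: 0.351
gripper_force: 0.0
```

Run:
```python
from h import *
b=cap("wrist");s=b["_s"];print(np.array(s["tcp_pos"])*1000,yaw(s)[0],s["gripper_width"])
W=cloud(b).reshape(-1,3)*1000;h=np.array(H[2])
m=(W[:,2]>128)&(W[:,2]<142)&(np.hypot(*(W[:,:2]-h).T)<30)
p=W[m];print(len(p),cv2.minAreaRect(p[:,:2].astype(np.float32)),np.median(p,0))
save(b,"w4.png")
t=cap("top")
for k in masks_of("gate",t)[:1]:
    p=cloud(t)[k["region"]]*1000;p=p[(p[:,2]>45)&(p[:,2]<66)];print(k["p"],cv2.minAreaRect(p[:,:2].astype(np.float32)))
```

```text
[ 535.44714068 -382.51830873  170.79932608] 57.05491419222147 0.3514644109891509
1452 ((530.6846923828125, -383.5802001953125), (9.898611068725586, 39.681785583496094), 56.813228607177734) [ 528.99871245 -382.64363376  136.65090494]
0.74 ((666.5414428710938, 95.75611114501953), (129.59031677246094, 50.69408416748047), 83.57080841064453)
```

View pics/w4.png

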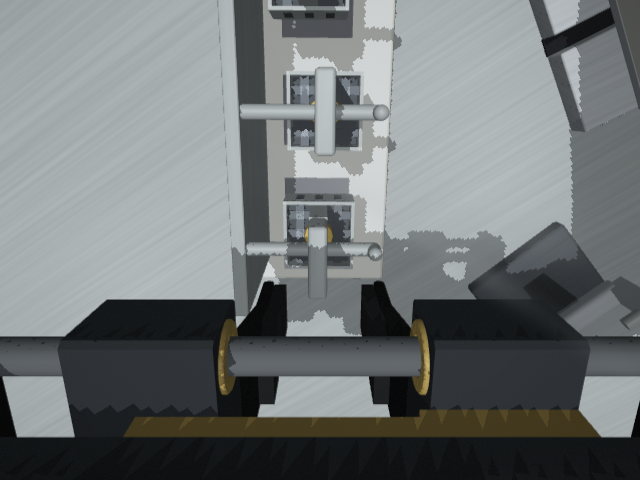

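>>> drive_tool:
  rows:
    - [35,-3.8,0,-30,0,0,0]
    - [35,0,0,-29,0,0,0]
    - [35,0,0,-5,0,0,0]
    - [35,0,0,0,0,0,0]
    - [0,0,0,0,0,0,0]

```text
time_s: 11.1
tcp_pos: [0.5321, -0.3832, 0.1073]
ee_rot: [[-0.839, 0.544, 0.001], [0.544, 0.839, -0.001], [-0.001, -0.0, -1.0]]
wrist_force: [0.6, 0.3, -0.1]
gripper_width: 0.325
gripper_force: 0.0
```

>>> drive_tool:
  rows:
    - [0,0,0,0,0,0,0]
    - [0,0,0,0,0,0,0]
    - [0,0,0,0,0,0,0]
    - [0,0,0,0,0,0,0]
    - [0,0,0,0,0,0,0]

```text
time_s: 11.52
tcp_pos: [0.5317, -0.3836, 0.1074]
ee_rot: [[-0.839, 0.545, 0.001], [0.545, 0.839, -0.001], [-0.001, 0.0, -1.0]]
wrist_force: [-0.4, 0.8, 2.1]
gripper_width: 0.112
gripper_force: 30.0
```

>>> drive_tool:
  rows:
    - [0,0,0,7,0,0,0]
    - [0,0,0,7,0,0,0]
    - [0,0,0,0,0,0,0]
    - [0,8.2,12.6,0,0,0,0]
    - [0,8.2,12.6,0,0,0,0]

```text
time_s: 11.93
tcp_pos: [0.5477, -0.3579, 0.1205]
ee_rot: [[-0.838, 0.546, 0.0], [0.546, 0.838, 0.0], [0.0, 0.0, -1.0]]
wrist_force: [-0.4, -0.3, -1.4]
gripper_width: 0.117
gripper_force: 30.0
```

>>> drive_tool:
  rows:
    - [0,8.2,12.6,0,0,0,0]
    - [0,8.2,12.6,0,0,0,0]
    - [0,0,0,0,0,0,0]
    - [0,0,0,25,0,0,0]
    - [0,0,0,25,0,0,0]

```text
time_s: 12.35
tcp_pos: [0.5635, -0.3313, 0.1689]
ee_rot: [[-0.839, 0.544, -0.005], [0.544, 0.839, 0.002], [0.005, -0.001, -1.0]]
wrist_force: [0.4, -1.4, -1.6]
gripper_width: 0.109
gripper_force: 30.0
```

Run:
```python
from h import *
b=bay(31,-33);print(b,sense()["gripper_force"],sense()["wrist_force"])
plan([(*b,172,83.5,0)])
```

```text
[570.89717086 -48.23497853] 29.997519850730896 [ 0.43842852 -1.44578621 -1.58914257]
[[0, 0.9, 35.4, 0.4, 0, 0, 0.058], [0, 0.9, 35.4, 0.4, 0, 0, 0.057], [0, 1.0, 35.3, 0.4, 0, 0, 0.058], [0, 0.9, 35.4, 0.4, 0, 0, 0.058], [0, 0.9, 35.4, 0.4, 0, 0, 0.057]]
[[0, 0.9, 35.4, 0.4, 0, 0, 0.058], [0, 1.0, 35.4, 0.3, 0, 0, 0.058], [0, 0.9, 35.4, 0.4, 0, 0, 0.057]]
```

>>> drive_tool:
  rows:
    - [0,1,35.4,0.4,0,0,0.058]
    - [0,1,35.4,0.4,0,0,0.057]
    - [0,1,35.4,0.4,0,0,0.058]
    - [0,1,35.4,0.4,0,0,0.058]
    - [0,1,35.4,0.4,0,0,0.057]

```text
time_s: 12.77
tcp_pos: [0.569, -0.1538, 0.1726]
ee_rot: [[-0.96, 0.281, -0.0], [0.281, 0.96, 0.0], [0.0, 0.0, -1.0]]
wrist_force: [0.9, -0.1, -0.9]
gripper_width: 0.116
gripper_force: 30.0
```

>>> drive_tool:
  rows:
    - [0,1,35.4,0.4,0,0,0.058]
    - [0,1,35.4,0.4,0,0,0.058]
    - [0,1,35.4,0.4,0,0,0.057]
    - [0,0,0,0,0,0,0]
    - [0,0,0,0,0,0,0]

```text
time_s: 13.18
tcp_pos: [0.5723, -0.0473, 0.1739]
ee_rot: [[-0.994, 0.111, 0.0], [0.111, 0.994, -0.0], [-0.0, 0.0, -1.0]]
wrist_force: [0.2, -0.4, -1.6]
gripper_width: 0.114
gripper_force: 30.0
```

>>> drive_tool:
  rows:
    - [0,0,0,0,0,0,0]
    - [0,0,0,0,0,0,0]

```text
time_s: 13.35
tcp_pos: [0.572, -0.0503, 0.1736]
ee_rot: [[-0.993, 0.116, -0.0], [0.116, 0.993, -0.0], [0.0, -0.0, -1.0]]
wrist_force: [-0.3, -0.8, -0.9]
gripper_width: 0.111
gripper_force: 30.0
```

```bash
cat > chk.py <<'E'
from h import *
import sys
b=cap("wrist");s=b["_s"];tp=np.array(s["tcp_pos"])*1000
print("tcp",tp.round(1),yaw(s)[0].round(2),s["gripper_width"],s["gripper_force"])
# tray deck/walls: points z 30..45 & 24..32
W=cloud(b).reshape(-1,3)*1000
q=(W[:,:2]-C)@np.c_[U,L]
m=(W[:,2]>36)&(W[:,2]<43)&(abs(q[:,0])<75)&(abs(q[:,1])<75)
for ax,nm in((0,"x"),(1,"y")):
    hst,e=np.histogram(q[m][:,ax],np.arange(-72,73,2));print(nm,[(int(e[i]),int(hst[i])) for i in range(72) if hst[i]>60])
save(b,sys.argv[1])
print("to bay:",[ (i,np.round(bay(x,y)-tp[:2],1)) for i,(x,y) in enumerate([(-31,-33),(-31,33),(31,-33),(31,33)])])
E
python3 chk.py w5.png
```

```text
tcp [572.  -50.3 173.6] 83.35 0.11107000064487808 29.997248947620392
x [(-62, 563), (-40, 62), (-34, 61), (-30, 63), (-28, 62), (-4, 291), (-2, 432), (0, 241), (58, 365), (60, 435), (62, 165)]
y [(-66, 175), (-64, 265), (-2, 98), (0, 518), (2, 533), (64, 186), (66, 631), (68, 481)]
to bay: [(0, array([ -8.1, -59.5])), (1, array([-73.7, -52.1])), (2, array([-1.1,  2.1])), (3, array([-66.7,   9.5]))]
```

View pics/w5.png

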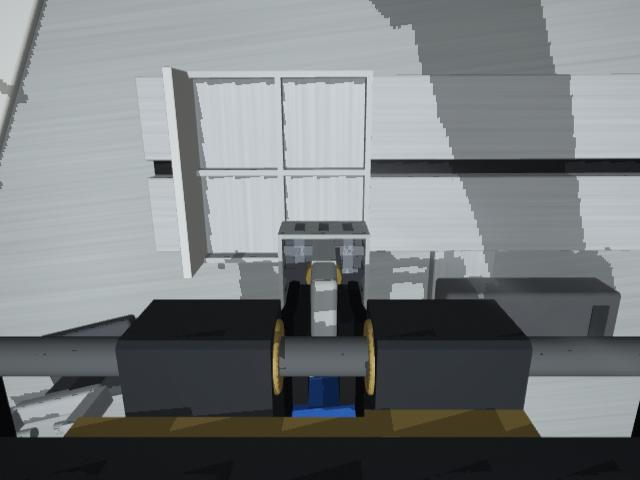

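>>> drive_tool:
  rows:
    - [0,-2,1.5,-30,0,0,0]
    - [0,0,0,-30,0,0,0]
    - [0,0,0,-20,0,0,0]
    - [0,0,0,-10,0,0,0]
    - [0,0,0,-4,0,0,0]

```text
time_s: 13.82
tcp_pos: [0.5691, -0.0495, 0.0779]
ee_rot: [[-0.993, 0.117, -0.004], [0.117, 0.993, -0.001], [0.003, -0.001, -1.0]]
wrist_force: [0.4, 0.2, -1.3]
gripper_width: 0.109
gripper_force: 30.0
```

>>> drive_tool:
  rows:
    - [0,0,0,0,0,0,0]
    - [0,0,0,-2,0,0,0]
    - [0,0,0,0,0,0,0]

```text
time_s: 14.07
tcp_pos: [0.5711, -0.0484, 0.0789]
ee_rot: [[-0.993, 0.115, 0.003], [0.115, 0.993, 0.0], [-0.003, 0.001, -1.0]]
wrist_force: [-0.1, 0.1, -0.5]
gripper_width: 0.108
gripper_force: 30.0
```

>>> drive_tool:
  rows:
    - [0,0,0,-1.5,0,0,0]
    - [0,0,0,0,0,0,0]
    - [35,0,0,0,0,0,0]
    - [35,0,0,0,0,0,0]
    - [35,0,0,0,0,0,0]

```text
time_s: 14.48
tcp_pos: [0.5705, -0.0482, 0.0767]
ee_rot: [[-0.993, 0.115, 0.001], [0.115, 0.993, 0.0], [-0.001, 0.0, -1.0]]
wrist_force: [-0.6, -0.0, 0.4]
gripper_width: 0.261
gripper_force: 0.0
```

>>> drive_tool:
  rows:
    - [35,0,0,0,0,0,0]
    - [35,0,0,0,0,0,0]
    - [35,0,0,10,0,0,0]
    - [35,0,0,30,0,0,0]
    - [35,0,0,30,0,0,0]

```text
time_s: 14.9
tcp_pos: [0.5692, -0.0485, 0.1465]
ee_rot: [[-0.993, 0.115, -0.003], [0.115, 0.993, -0.001], [0.003, -0.001, -1.0]]
wrist_force: [0.8, -0.9, 0.9]
gripper_width: 0.349
gripper_force: 0.0
```

>>> drive_tool:
  rows:
    - [35,0,0,25,0,0,0]
    - [35,0,0,0,0,0,0]

```text
time_s: 15.07
tcp_pos: [0.5739, -0.0483, 0.1784]
ee_rot: [[-0.993, 0.114, 0.013], [0.114, 0.994, 0.0], [-0.013, 0.002, -1.0]]
wrist_force: [0.1, 0.9, -0.5]
gripper_width: 0.351
gripper_force: 0.0
```

Run:
```python
from h import *
b=cap("wrist");W=cloud(b).reshape(-1,3)*1000
for z0,z1,n in((98,112,"handle"),(45,60,"body")):
    p=W[(W[:,2]>z0)&(W[:,2]<z1)];q=(p[:,:2]-C)@np.c_[U,L];k=(abs(q[:,0])<70)&(abs(q[:,1])<70)&~((q[:,0]<-55))
    if k.sum()>20: print(n,k.sum(),cv2.minAreaRect(q[k].astype(np.float32)),np.median(p[k][:,2]))
s=sense();print(s["tcp_pos"]);plan([(*H[1],172,57,35)])
```

```text
handle 1086 ((31.587173461914062, -31.767431259155273), (40.20494079589844, 9.719725608825684), 89.83698272705078) 105.75847221285225
body 2878 ((31.491275787353516, -31.98232650756836), (44.68435287475586, 44.12940979003906), 89.74330139160156) 48.275792761572845
[ 0.57225387 -0.04809075  0.17542389]
[[35, -11.1, -32.3, -0.4, 0, 0, -0.051], [35, -11.2, -32.2, -0.4, 0, 0, -0.051], [35, -11.1, -32.3, -0.3, 0, 0, -0.052], [35, -11.2, -32.3, -0.4, 0, 0, -0.051], [35, -11.1, -32.2, -0.4, 0, 0, -0.051]]
[[35, -11.1, -32.3, -0.4, 0, 0, -0.051], [35, -11.2, -32.3, -0.4, 0, 0, -0.052], [35, -11.1, -32.2, -0.3, 0, 0, -0.051], [35, -11.2, -32.3, -0.4, 0, 0, -0.051]]
```

>>> drive_tool:
  rows:
    - [35,-11.1,-32.3,-0.4,0,0,-0.051]
    - [35,-11.2,-32.2,-0.4,0,0,-0.051]
    - [35,-11.1,-32.3,-0.3,0,0,-0.052]
    - [35,-11.2,-32.3,-0.4,0,0,-0.051]
    - [35,-11.1,-32.2,-0.4,0,0,-0.051]

```text
time_s: 15.53
tcp_pos: [0.5131, -0.2107, 0.1688]
ee_rot: [[-0.931, 0.365, -0.001], [0.365, 0.931, 0.0], [0.002, -0.0, -1.0]]
wrist_force: [0.6, 0.4, -0.5]
gripper_width: 0.346
gripper_force: 0.0
```

>>> drive_tool:
  rows:
    - [35,-11.1,-32.3,-0.4,0,0,-0.051]
    - [35,-11.2,-32.3,-0.4,0,0,-0.052]
    - [35,-11.1,-32.2,-0.3,0,0,-0.051]
    - [35,-11.2,-32.3,-0.4,0,0,-0.051]
    - [35,0,0,0,0,0,0]

```text
time_s: 15.95
tcp_pos: [0.4672, -0.3427, 0.1668]
ee_rot: [[-0.835, 0.551, -0.002], [0.551, 0.835, 0.0], [0.002, -0.001, -1.0]]
wrist_force: [-0.1, 0.1, -0.2]
gripper_width: 0.35
gripper_force: 0.0
```

>>> drive_tool:
  rows:
    - [35,0,0,0,0,0,0]
    - [35,0,0,0,0,0,0]
    - [35,0,0,0,0,0,0]

```text
time_s: 16.2
tcp_pos: [0.4699, -0.3379, 0.1676]
ee_rot: [[-0.839, 0.544, -0.001], [0.544, 0.839, 0.0], [0.001, 0.0, -1.0]]
wrist_force: [-0.0, 0.3, -0.4]
gripper_width: 0.351
gripper_force: 0.0
```

```bash
cat > hk.py <<'E'
from h import *
import sys
h=np.array(H[int(sys.argv[1])])
b=cap("wrist");s=b["_s"];tp=np.array(s["tcp_pos"])*1000;print(tp,yaw(s)[0],s["gripper_width"])
W=cloud(b).reshape(-1,3)*1000
m=(W[:,2]>128)&(W[:,2]<142)&(np.hypot(*(W[:,:2]-h).T)<28)
p=W[m];r=cv2.minAreaRect(p[:,:2].astype(np.float32));print(len(p),r,np.median(p[:,2]))
print("move",(h+r[0])/2-tp[:2])
E
python3 hk.py 1
```

```text
[ 469.901038   -337.87690043  167.5578215 ] 57.053554612697965 0.35084932523155615
1470 ((469.86370849609375, -339.4931640625), (9.745650291442871, 39.528438568115234), 56.838592529296875) 136.68042310920595
move [ 1.03081625 -1.11968161]
```

>>> drive_tool:
  rows:
    - [35,1,-1,-30,0,0,0]
    - [35,0,0,-24,0,0,0]
    - [35,0,0,-6,0,0,0]
    - [35,0,0,0,0,0,0]
    - [0,0,0,0,0,0,0]

```text
time_s: 16.67
tcp_pos: [0.4716, -0.3395, 0.1085]
ee_rot: [[-0.839, 0.544, 0.001], [0.544, 0.839, -0.001], [-0.001, -0.0, -1.0]]
wrist_force: [0.3, -0.4, 0.1]
gripper_width: 0.323
gripper_force: 0.0
```

>>> drive_tool:
  rows:
    - [0,0,0,0,0,0,0]
    - [0,0,0,0,0,0,0]
    - [0,0,0,0,0,0,0]
    - [0,0,0,0,0,0,0]
    - [0,0,0,0,0,0,0]

```text
time_s: 17.08
tcp_pos: [0.4716, -0.3399, 0.109]
ee_rot: [[-0.839, 0.545, 0.002], [0.545, 0.839, -0.001], [-0.002, 0.0, -1.0]]
wrist_force: [-0.2, 1.4, 2.8]
gripper_width: 0.112
gripper_force: 30.0
```

>>> drive_tool:
  rows:
    - [0,0,0,7,0,0,0]
    - [0,0,0,7,0,0,0]
    - [0,0,0,0,0,0,0]
    - [0,8.2,12.6,0,0,0,0]
    - [0,8.2,12.6,0,0,0,0]

```text
time_s: 17.5
tcp_pos: [0.4869, -0.3146, 0.1219]
ee_rot: [[-0.838, 0.546, -0.0], [0.546, 0.838, 0.0], [0.0, 0.0, -1.0]]
wrist_force: [1.0, -0.3, -1.7]
gripper_width: 0.113
gripper_force: 30.0
```

>>> drive_tool:
  rows:
    - [0,8.2,12.6,0,0,0,0]
    - [0,8.2,12.6,0,0,0,0]
    - [0,0,0,0,0,0,0]
    - [0,0,0,25,0,0,0]
    - [0,0,0,25,0,0,0]

```text
time_s: 17.92
tcp_pos: [0.5021, -0.2888, 0.1706]
ee_rot: [[-0.839, 0.545, -0.005], [0.545, 0.839, 0.002], [0.005, -0.001, -1.0]]
wrist_force: [1.1, -0.9, -0.4]
gripper_width: 0.11
gripper_force: 30.0
```

```bash
sed -i 's/^C=.*/C=np.array([533.9,-75.7])/' h.py
python3 - <<'E'
from h import *
b=bay(31,33);print(b,sense()["gripper_force"])
plan([(*b,172,83.5,0)])
E
```

```text
[504.62142839 -41.16356642] 29.990975260734558
[[0, 0.4, 35.4, 0.2, 0, 0, 0.066], [0, 0.3, 35.4, 0.2, 0, 0, 0.066], [0, 0.4, 35.3, 0.2, 0, 0, 0.066], [0, 0.3, 35.4, 0.2, 0, 0, 0.066], [0, 0.4, 35.4, 0.2, 0, 0, 0.066]]
[[0, 0.3, 35.4, 0.2, 0, 0, 0.066], [0, 0.4, 35.4, 0.2, 0, 0, 0.066]]
```

>>> drive_tool:
  rows:
    - [0,0.4,35.4,0.2,0,0,0.066]
    - [0,0.3,35.4,0.2,0,0,0.066]
    - [0,0.4,35.3,0.2,0,0,0.066]
    - [0,0.3,35.4,0.2,0,0,0.066]
    - [0,0.4,35.4,0.2,0,0,0.066]

```text
time_s: 18.33
tcp_pos: [0.5048, -0.1114, 0.1729]
ee_rot: [[-0.97, 0.241, -0.0], [0.241, 0.97, 0.0], [0.0, 0.0, -1.0]]
wrist_force: [0.6, -0.5, -1.7]
gripper_width: 0.113
gripper_force: 30.0
```

>>> drive_tool:
  rows:
    - [0,0.3,35.4,0.2,0,0,0.066]
    - [0,0.4,35.4,0.2,0,0,0.066]
    - [0,0,0,0,0,0,0]
    - [0,0,0,0,0,0,0]
    - [0,0,0,0,0,0,0]

```text
time_s: 18.75
tcp_pos: [0.5059, -0.0418, 0.1732]
ee_rot: [[-0.993, 0.114, -0.0], [0.114, 0.993, -0.0], [0.0, -0.0, -1.0]]
wrist_force: [0.3, -1.5, -1.0]
gripper_width: 0.117
gripper_force: 30.0
```

```bash
python3 chk.py w6.png
```

```text
tcp [505.9 -41.8 173.2] 83.45 0.11715037369491905 29.990629255771637
x [(-62, 359), (-4, 77), (-2, 151), (0, 104), (58, 92), (60, 133), (62, 86)]
y [(-2, 89), (0, 188), (2, 225), (64, 207), (66, 522), (68, 363)]
to bay: [(0, array([ 57.3, -68.4])), (1, array([ -8.3, -60.9])), (2, array([64.3, -6.8])), (3, array([-1.3,  0.7]))]
```

Tray unchanged. Descend to tcp z 78.

>>> drive_tool:
  rows:
    - [0,-1.3,0.7,-30,0,0,0]
    - [0,0,0,-30,0,0,0]
    - [0,0,0,-20,0,0,0]
    - [0,0,0,-10,0,0,0]
    - [0,0,0,-4,0,0,0]

```text
time_s: 19.22
tcp_pos: [0.5035, -0.0427, 0.0783]
ee_rot: [[-0.993, 0.115, -0.005], [0.115, 0.993, -0.002], [0.004, -0.003, -1.0]]
wrist_force: [-5.7, 0.1, 16.4]
gripper_width: 0.115
gripper_force: 30.0
```

>>> drive_tool:
  rows:
    - [0,0,0,0,0,0,0]
    - [0,0,0,-1.2,0,0,0]
    - [0,0,0,0,0,0,0]
    - [35,0,0,0,0,0,0]
    - [35,0,0,0,0,0,0]

```text
time_s: 19.63
tcp_pos: [0.5055, -0.0409, 0.0789]
ee_rot: [[-0.993, 0.114, 0.002], [0.114, 0.993, 0.0], [-0.002, 0.0, -1.0]]
wrist_force: [-0.5, -0.1, 0.2]
gripper_width: 0.191
gripper_force: 0.0
```

>>> drive_tool:
  rows:
    - [35,0,0,0,0,0,0]
    - [35,0,0,0,0,0,0]
    - [35,0,0,0,0,0,0]
    - [35,0,0,10,0,0,0]
    - [35,0,0,30,0,0,0]

```text
time_s: 20.05
tcp_pos: [0.5017, -0.0412, 0.1153]
ee_rot: [[-0.993, 0.115, -0.009], [0.115, 0.993, -0.001], [0.009, -0.002, -1.0]]
wrist_force: [0.8, -0.3, 0.2]
gripper_width: 0.349
gripper_force: 0.0
```

>>> drive_tool:
  rows:
    - [35,0,0,30,0,0,0]
    - [35,0,0,25,0,0,0]
    - [35,0,0,0,0,0,0]

```text
time_s: 20.3
tcp_pos: [0.5085, -0.0407, 0.1796]
ee_rot: [[-0.994, 0.113, 0.012], [0.113, 0.994, 0.001], [-0.012, 0.002, -1.0]]
wrist_force: [0.6, 0.9, 0.7]
gripper_width: 0.351
gripper_force: 0.0
```

```bash
cat > pl.py <<'E'
from h import *
b=cap("wrist");W=cloud(b).reshape(-1,3)*1000
for i,(x,y) in enumerate([(-31,-33),(-31,33),(31,-33),(31,33)]):
  for z0,z1,n in((98,112,"handle"),(45,60,"body")):
    p=W[(W[:,2]>z0)&(W[:,2]<z1)];q=(p[:,:2]-C)@np.c_[U,L];k=(abs(q[:,0]-x)<28)&(abs(q[:,1]-y)<31)
    if k.sum()>50: print(i,n,k.sum(),cv2.minAreaRect(q[k].astype(np.float32)),np.median(p[k][:,2]))
s=sense();print(s["tcp_pos"])
E
python3 pl.py
python3 -c "
from h import *
plan([(*H[0],172,57,35)])"
```

```text
2 handle 524 ((32.0341796875, -22.790647506713867), (21.234529495239258, 9.74453067779541), 89.94223022460938) 105.52726978041312
2 body 2559 ((31.922685623168945, -32.5103874206543), (45.57759094238281, 44.021148681640625), 89.84552764892578) 48.28482860021466
3 handle 1072 ((31.70001983642578, 33.877174377441406), (39.52799987792969, 9.772782325744629), 89.813232421875) 105.7718440259232
3 body 2853 ((31.5526123046875, 33.59678649902344), (44.80141830444336, 44.04533767700195), 89.84783172607422) 48.19994466502775
[ 0.506886   -0.04057341  0.17687136]
[[35, -12.8, -33.1, -0.6, 0, 0, -0.058], [35, -12.9, -33.0, -0.6, 0, 0, -0.058], [35, -12.8, -33.1, -0.6, 0, 0, -0.057], [35, -12.9, -33.1, -0.6, 0, 0, -0.058], [35, -12.8, -33.0, -0.6, 0, 0, -0.058]]
[[35, -12.9, -33.1, -0.7, 0, 0, -0.058], [35, -12.8, -33.1, -0.6, 0, 0, -0.058], [35, -12.9, -33.0, -0.6, 0, 0, -0.057]]
```

>>> drive_tool:
  rows:
    - [35,-12.8,-33.1,-0.6,0,0,-0.058]
    - [35,-12.9,-33,-0.6,0,0,-0.058]
    - [35,-12.8,-33.1,-0.6,0,0,-0.057]
    - [35,-12.9,-33.1,-0.6,0,0,-0.058]
    - [35,-12.8,-33,-0.6,0,0,-0.058]

```text
time_s: 20.77
tcp_pos: [0.4392, -0.2072, 0.1696]
ee_rot: [[-0.919, 0.394, -0.001], [0.394, 0.919, 0.0], [0.001, -0.0, -1.0]]
wrist_force: [0.0, -0.7, -0.3]
gripper_width: 0.352
gripper_force: 0.0
```

>>> drive_tool:
  rows:
    - [35,-12.9,-33.1,-0.7,0,0,-0.058]
    - [35,-12.8,-33.1,-0.6,0,0,-0.058]
    - [35,-12.9,-33,-0.6,0,0,-0.057]
    - [35,0,0,0,0,0,0]
    - [35,0,0,0,0,0,0]

```text
time_s: 21.18
tcp_pos: [0.4006, -0.3065, 0.1673]
ee_rot: [[-0.837, 0.548, -0.002], [0.548, 0.837, 0.001], [0.002, -0.0, -1.0]]
wrist_force: [0.2, 0.2, 0.2]
gripper_width: 0.35
gripper_force: 0.0
```

>>> drive_tool:
  rows:
    - [35,0,0,0,0,0,0]
    - [35,0,0,0,0,0,0]

```text
time_s: 21.35
tcp_pos: [0.4022, -0.3045, 0.1679]
ee_rot: [[-0.839, 0.544, -0.001], [0.544, 0.839, 0.0], [0.001, 0.0, -1.0]]
wrist_force: [0.4, -0.1, -0.1]
gripper_width: 0.345
gripper_force: 0.0
```

```bash
python3 hk.py 0
```

```text
[ 402.17091753 -304.53146799  167.93381   ] 57.07136294833166 0.3447091498364799
1487 ((402.1880798339844, -306.146728515625), (9.844730377197266, 40.03666305541992), 56.84847640991211) 136.67097326645282
move [ 0.97312238 -1.09189627]
```

>>> drive_tool:
  rows:
    - [35,1,-1,-30,0,0,0]
    - [35,0,0,-24,0,0,0]
    - [35,0,0,-6,0,0,0]
    - [35,0,0,0,0,0,0]
    - [0,0,0,0,0,0,0]

```text
time_s: 21.82
tcp_pos: [0.4039, -0.3062, 0.1088]
ee_rot: [[-0.84, 0.543, 0.0], [0.543, 0.84, -0.001], [-0.001, -0.0, -1.0]]
wrist_force: [-0.1, 0.8, 0.5]
gripper_width: 0.322
gripper_force: 0.0
```

>>> drive_tool:
  rows:
    - [0,0,0,0,0,0,0]
    - [0,0,0,0,0,0,0]
    - [0,0,0,0,0,0,0]
    - [0,0,0,0,0,0,0]
    - [0,0,0,0,0,0,0]

```text
time_s: 22.23
tcp_pos: [0.4036, -0.3066, 0.1091]
ee_rot: [[-0.839, 0.545, 0.002], [0.545, 0.839, -0.001], [-0.002, 0.0, -1.0]]
wrist_force: [-0.8, 0.7, 3.6]
gripper_width: 0.113
gripper_force: 30.0
```

>>> drive_tool:
  rows:
    - [0,0,0,7,0,0,0]
    - [0,0,0,7,0,0,0]
    - [0,0,0,0,0,0,0]
    - [0,8.2,12.6,0,0,0,0]
    - [0,8.2,12.6,0,0,0,0]

```text
time_s: 22.65
tcp_pos: [0.4191, -0.2812, 0.1222]
ee_rot: [[-0.837, 0.546, 0.0], [0.546, 0.837, 0.0], [0.0, 0.0, -1.0]]
wrist_force: [0.0, 0.1, -1.4]
gripper_width: 0.116
gripper_force: 30.0
```

>>> drive_tool:
  rows:
    - [0,8.2,12.6,0,0,0,0]
    - [0,8.2,12.6,0,0,0,0]
    - [0,0,0,0,0,0,0]
    - [0,0,0,25,0,0,0]
    - [0,0,0,25,0,0,0]

```text
time_s: 23.07
tcp_pos: [0.434, -0.2543, 0.1699]
ee_rot: [[-0.838, 0.545, -0.006], [0.545, 0.838, 0.004], [0.007, 0.001, -1.0]]
wrist_force: [1.9, 2.0, -2.6]
gripper_width: 0.115
gripper_force: 29.8
```

Run:
```python
from h import *
b=bay(-31,-33);print(b,sense()["gripper_force"])
plan([(*b,172,83.5,0)])
```

```text
[ 563.17857161 -110.23643358] 29.826178550720215
[[0, 21.5, 24.0, 0.3, 0, 0, 0.077], [0, 21.6, 24.0, 0.4, 0, 0, 0.077], [0, 21.5, 24.0, 0.3, 0, 0, 0.078], [0, 21.5, 24.1, 0.4, 0, 0, 0.077], [0, 21.5, 24.0, 0.3, 0, 0, 0.077]]
[[0, 21.6, 24.0, 0.4, 0, 0, 0.077]]
```

>>> drive_tool:
  rows:
    - [0,21.5,24,0.3,0,0,0.077]
    - [0,21.6,24,0.4,0,0,0.077]
    - [0,21.5,24,0.3,0,0,0.078]
    - [0,21.5,24.1,0.4,0,0,0.077]
    - [0,21.5,24,0.3,0,0,0.077]

```text
time_s: 23.48
tcp_pos: [0.5438, -0.1351, 0.1739]
ee_rot: [[-0.983, 0.186, -0.0], [0.186, 0.983, 0.0], [0.0, 0.0, -1.0]]
wrist_force: [0.3, 0.2, -1.4]
gripper_width: 0.117
gripper_force: 30.0
```

>>> drive_tool:
  rows:
    - [0,21.6,24,0.4,0,0,0.077]
    - [0,0,0,0,0,0,0]
    - [0,0,0,0,0,0,0]
    - [0,0,0,0,0,0,0]

```text
time_s: 23.82
tcp_pos: [0.5642, -0.1122, 0.1737]
ee_rot: [[-0.994, 0.114, -0.002], [0.114, 0.994, 0.0], [0.002, -0.0, -1.0]]
wrist_force: [-0.3, -0.9, -1.2]
gripper_width: 0.112
gripper_force: 30.0
```

```bash
python3 chk.py w7.png
```

```text
tcp [ 564.2 -112.2  173.7] 83.48 0.11248652269682308 29.994328916072845
x [(-62, 139), (-4, 258), (-2, 429), (0, 290), (8, 207), (10, 69), (14, 67), (16, 63), (20, 63), (22, 63), (24, 63), (26, 69), (28, 66), (58, 520), (60, 544), (62, 324)]
y [(-66, 138), (-64, 167), (-12, 157), (-2, 264), (0, 453), (2, 430), (64, 375), (66, 556), (68, 369)]
to bay: [(0, array([-1.,  2.])), (1, array([-66.6,   9.5])), (2, array([ 6. , 63.6])), (3, array([-59.6,  71.1]))]
```

>>> drive_tool:
  rows:
    - [0,-1,1.5,-30,0,0,0]
    - [0,0,0,-30,0,0,0]
    - [0,0,0,-20,0,0,0]
    - [0,0,0,-8,0,0,0]
    - [0,0,0,-3,0,0,0]

```text
time_s: 24.28
tcp_pos: [0.5624, -0.1115, 0.0819]
ee_rot: [[-0.993, 0.115, -0.003], [0.115, 0.993, -0.0], [0.003, -0.001, -1.0]]
wrist_force: [-0.1, 0.6, -0.8]
gripper_width: 0.111
gripper_force: 30.0
```

>>> drive_tool:
  rows:
    - [0,0,0,-2,0,0,0]
    - [0,0,0,-2,0,0,0]
    - [0,0,0,0,0,0,0]
    - [35,0,0,0,0,0,0]
    - [35,0,0,0,0,0,0]

```text
time_s: 24.7
tcp_pos: [0.5649, -0.1104, 0.0805]
ee_rot: [[-0.994, 0.113, 0.003], [0.113, 0.994, -0.0], [-0.003, 0.0, -1.0]]
wrist_force: [0.1, 0.4, -1.0]
gripper_width: 0.194
gripper_force: 0.0
```

>>> drive_tool:
  rows:
    - [35,0,0,0,0,0,0]
    - [35,0,0,0,0,0,0]
    - [35,0,0,0,0,0,0]
    - [35,0,0,10,0,0,0]
    - [35,0,0,30,0,0,0]

```text
time_s: 25.12
tcp_pos: [0.5608, -0.1102, 0.116]
ee_rot: [[-0.993, 0.114, -0.01], [0.114, 0.993, 0.0], [0.01, -0.001, -1.0]]
wrist_force: [0.3, -0.3, -0.4]
gripper_width: 0.345
gripper_force: 0.0
```

>>> drive_tool:
  rows:
    - [35,0,0,30,0,0,0]
    - [35,0,0,25,0,0,0]
    - [35,0,0,0,0,0,0]

```text
time_s: 25.37
tcp_pos: [0.5677, -0.1108, 0.1814]
ee_rot: [[-0.994, 0.112, 0.013], [0.112, 0.994, -0.001], [-0.013, 0.0, -1.0]]
wrist_force: [0.5, -0.7, 0.3]
gripper_width: 0.348
gripper_force: 0.0
```

```bash
python3 pl.py
cat > b3.py <<'E'
from h import *
t=cap("top");W=cloud(t).reshape(-1,3)*1000
m=(W[:,2]>66)&(W[:,2]<84)&(W[:,0]>270)&(W[:,0]<440)&(W[:,1]>140)&(W[:,1]<380)
fr=t["frame"].reshape(-1,3)[m].astype(int);p=W[m]
org=fr[:,0]-fr[:,2]>60
for n,k in(("grey",~org),("orange",org)):
    q=p[k]
    if len(q)>10: print(n,len(q),cv2.minAreaRect(q[:,:2].astype(np.float32)),np.median(q,0))
for l in masks_of("basket3",t): print(round(l["p"],2),np.round(l["xy"]))
save(t,"t8.png")
f=t["frame"][280:380,90:240];cv2.imwrite("pics/b3crop.png",cv2.cvtColor(cv2.resize(f,(600,400)),cv2.COLOR_RGB2BGR))
E
python3 b3.py
```

```text
0 handle 1039 ((-30.34078598022461, -32.88936233520508), (39.53876876831055, 9.66346549987793), 89.92626190185547) 105.77428252412099
0 body 2804 ((-30.47052764892578, -33.31953430175781), (44.02126693725586, 44.7122917175293), 0.1335200071334839) 48.241765344146984
2 handle 1187 ((31.82528305053711, -32.23613739013672), (39.50733184814453, 10.46572208404541), 89.88543701171875) 105.6060132255226
2 body 2586 ((31.734540939331055, -32.4390869140625), (44.56476593017578, 44.4831657409668), 0.17295584082603455) 48.93117481189399
3 handle 1459 ((31.38463592529297, 33.557640075683594), (39.667205810546875, 10.56316089630127), 89.99118041992188) 105.6511001604605
3 body 2721 ((31.51224136352539, 33.368682861328125), (44.74045944213867, 43.74673080444336), 0.025052661076188087) 48.963640750184666
[ 0.56616243 -0.11042136  0.17846372]
grey 150 ((347.981201171875, 272.62237548828125), (39.26538848876953, 131.25082397460938), 5.5837202072143555) [350.29209061 225.03041678  75.87618689]
orange 105 ((341.5243835449219, 332.32611083984375), (40.26199722290039, 11.058826446533203), 4.219776630401611) [342.03156578 332.10221456  77.17154208]
0.76 [191. 330.]
0.71 [317. 260.]
0.69 [135. 333.]
0.22 [154. 216.]
```

View pics/b3crop.png

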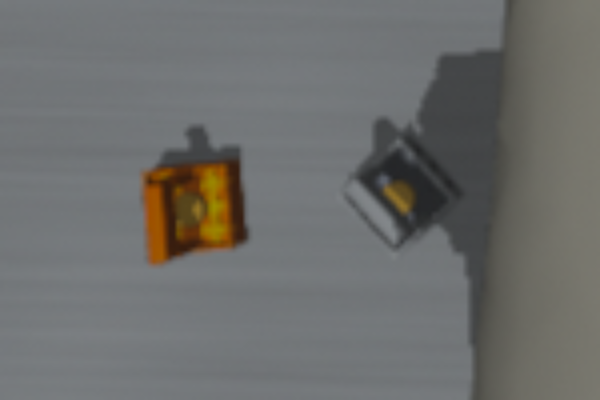

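```bash
python3 -c "
from h import *
plan([(351,222,172,136.4,35),(351,222,112,136.4,35)])"
```

```text
[[35, -19.3, 30.2, -0.2, 0, 0, 0.084], [35, -19.4, 30.2, -0.3, 0, 0, 0.084], [35, -19.3, 30.2, -0.2, 0, 0, 0.084], [35, -19.4, 30.2, -0.3, 0, 0, 0.084], [35, -19.3, 30.2, -0.2, 0, 0, 0.084]]
[[35, -19.3, 30.2, -0.2, 0, 0, 0.084], [35, -19.4, 30.2, -0.3, 0, 0, 0.084], [35, -19.3, 30.2, -0.2, 0, 0, 0.083], [35, -19.3, 30.2, -0.2, 0, 0, 0.084], [35, -19.4, 30.2, -0.3, 0, 0, 0.084]]
[[35, -19.3, 30.2, -0.2, 0, 0, 0.084], [35, -0.0, 0.0, -30.0, 0, 0, 0.0], [35, -0.0, 0.0, -30.0, 0, 0, 0.0]]
```

>>> drive_tool:
  rows:
    - [35,-19.3,30.2,-0.2,0,0,0.084]
    - [35,-19.4,30.2,-0.3,0,0,0.084]
    - [35,-19.3,30.2,-0.2,0,0,0.084]
    - [35,-19.4,30.2,-0.3,0,0,0.084]
    - [35,-19.3,30.2,-0.2,0,0,0.084]

```text
time_s: 25.93
tcp_pos: [0.4653, 0.0413, 0.1717]
ee_rot: [[-0.952, -0.305, -0.003], [-0.305, 0.952, -0.001], [0.003, -0.0, -1.0]]
wrist_force: [0.1, 1.4, -0.8]
gripper_width: 0.352
gripper_force: 0.0
```

>>> drive_tool:
  rows:
    - [35,-19.3,30.2,-0.2,0,0,0.084]
    - [35,-19.4,30.2,-0.3,0,0,0.084]
    - [35,-19.3,30.2,-0.2,0,0,0.083]
    - [35,-19.3,30.2,-0.2,0,0,0.084]
    - [35,-19.4,30.2,-0.3,0,0,0.084]

```text
time_s: 26.35
tcp_pos: [0.3688, 0.1921, 0.1709]
ee_rot: [[-0.745, -0.667, -0.002], [-0.667, 0.745, -0.002], [0.003, -0.0, -1.0]]
wrist_force: [0.2, -0.1, -0.6]
gripper_width: 0.351
gripper_force: 0.0
```

>>> drive_tool:
  rows:
    - [35,-19.3,30.2,-0.2,0,0,0.084]
    - [35,0,0,0,0,0,0]
    - [35,0,0,-30,0,0,0]
    - [35,0,0,-20,0,0,0]
    - [35,0,0,0,0,0,0]

```text
time_s: 26.77
tcp_pos: [0.3485, 0.2188, 0.1175]
ee_rot: [[-0.69, -0.724, -0.007], [-0.723, 0.69, -0.008], [0.011, -0.0, -1.0]]
wrist_force: [-0.1, -0.3, -1.2]
gripper_width: 0.35
gripper_force: 0.0
```

>>> drive_tool:
  rows:
    - [35,0,0,0,0,0,0]
    - [35,0,0,0,0,0,0]
    - [35,0,0,0,0,0,0]

```text
time_s: 27.02
tcp_pos: [0.3521, 0.2222, 0.1227]
ee_rot: [[-0.69, -0.724, 0.001], [-0.724, 0.69, 0.001], [-0.002, -0.0, -1.0]]
wrist_force: [0.1, 0.0, -0.5]
gripper_width: 0.35
gripper_force: 0.0
```

```bash
cat > hk3.py <<'E'
from h import *
b=cap("wrist");s=b["_s"];tp=np.array(s["tcp_pos"])*1000;print(tp,yaw(s)[0],s["gripper_width"])
W=cloud(b).reshape(-1,3)*1000;h=np.array([351,222])
m=(W[:,2]>70)&(W[:,2]<84)&(np.hypot(*(W[:,:2]-h).T)<60)
p=W[m];r=cv2.minAreaRect(p[:,:2].astype(np.float32));print(len(p),r,np.median(p[:,2]))
print("move",np.array(r[0])+[.9,.8]-tp[:2]);save(b,"w9.png")
E
python3 hk3.py
```

```text
[352.11318326 222.20031337 122.66887007] 136.3704021327483 0.3501104041710632
1324 ((348.080078125, 221.83517456054688), (40.014183044433594, 9.956302642822266), 44.71052169799805) 77.74056100189603
move [-3.13310513  0.43486119]
```

View pics/w9.png

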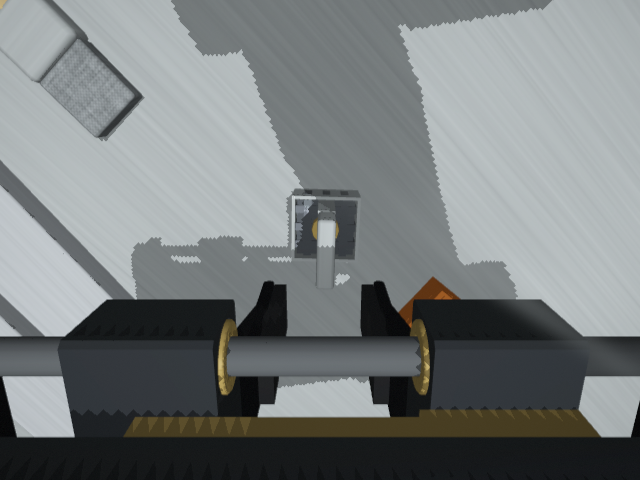

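>>> drive_tool:
  rows:
    - [35,-3,0.5,-30,0,0,-0.028]
    - [35,0,0,-28,0,0,0]
    - [35,0,0,-10,0,0,0]
    - [35,0,0,-4,0,0,0]
    - [35,0,0,0,0,0,0]

```text
time_s: 27.48
tcp_pos: [0.3485, 0.2223, 0.0496]
ee_rot: [[-0.71, -0.704, -0.0], [-0.704, 0.71, -0.001], [0.0, -0.0, -1.0]]
wrist_force: [0.2, -0.2, 0.6]
gripper_width: 0.348
gripper_force: 0.0
```

>>> drive_tool:
  rows:
    - [0,0,0,0,0,0,0]
    - [0,0,0,0,0,0,0]
    - [0,0,0,0,0,0,0]
    - [0,0,0,0,0,0,0]
    - [0,0,0,0,0,0,0]

```text
time_s: 27.9
tcp_pos: [0.3485, 0.2226, 0.0501]
ee_rot: [[-0.71, -0.705, 0.001], [-0.705, 0.71, 0.001], [-0.001, 0.0, -1.0]]
wrist_force: [0.3, -0.2, -0.4]
gripper_width: 0.109
gripper_force: 29.9
```

>>> drive_tool:
  rows:
    - [0,0,0,0,0,0,0]
    - [0,0,0,10,0,0,0]
    - [0,0,0,36,0,0,0]
    - [0,0,0,36,0,0,0]
    - [0,0,0,36,0,0,0]

```text
time_s: 28.32
tcp_pos: [0.3477, 0.2216, 0.1687]
ee_rot: [[-0.71, -0.705, -0.001], [-0.704, 0.71, -0.001], [0.002, -0.0, -1.0]]
wrist_force: [1.3, 1.6, -1.6]
gripper_width: 0.116
gripper_force: 29.9
```

Run:
```python
from h import *
b=bay(-31,33);print(b,sense()["gripper_force"],sense()["tcp_pos"])
plan([(*b,175,83.5,0)])
```

```text
[ 497.60282914 -102.76502147] 29.94943857192993 [0.34771446 0.22160217 0.16874224]
[[0, 15.0, -32.4, 0.6, 0, 0, -0.09], [0, 15.0, -32.5, 0.7, 0, 0, -0.089], [0, 15.0, -32.4, 0.6, 0, 0, -0.09], [0, 15.0, -32.4, 0.6, 0, 0, -0.089], [0, 14.9, -32.5, 0.6, 0, 0, -0.09]]
[[0, 15.0, -32.4, 0.7, 0, 0, -0.089], [0, 15.0, -32.5, 0.6, 0, 0, -0.09], [0, 15.0, -32.4, 0.6, 0, 0, -0.089], [0, 15.0, -32.4, 0.6, 0, 0, -0.09], [0, 15.0, -32.5, 0.7, 0, 0, -0.089]]
```

>>> drive_tool:
  rows:
    - [0,15,-32.4,0.6,0,0,-0.09]
    - [0,15,-32.5,0.7,0,0,-0.089]
    - [0,15,-32.4,0.6,0,0,-0.09]
    - [0,15,-32.4,0.6,0,0,-0.089]
    - [0,14.9,-32.5,0.6,0,0,-0.09]

```text
time_s: 28.73
tcp_pos: [0.4232, 0.0586, 0.1709]
ee_rot: [[-0.946, -0.324, 0.0], [-0.324, 0.946, 0.0], [-0.0, 0.0, -1.0]]
wrist_force: [0.6, 0.9, -1.1]
gripper_width: 0.108
gripper_force: 30.0
```

>>> drive_tool:
  rows:
    - [0,15,-32.4,0.7,0,0,-0.089]
    - [0,15,-32.5,0.6,0,0,-0.09]
    - [0,15,-32.4,0.6,0,0,-0.089]
    - [0,15,-32.4,0.6,0,0,-0.09]
    - [0,15,-32.5,0.7,0,0,-0.089]

```text
time_s: 29.15
tcp_pos: [0.4982, -0.1038, 0.1736]
ee_rot: [[-0.993, 0.118, -0.001], [0.118, 0.993, 0.0], [0.001, 0.0, -1.0]]
wrist_force: [0.8, 0.8, -1.4]
gripper_width: 0.111
gripper_force: 30.0
```

>>> drive_tool:
  rows:
    - [0,0,0,0,0,0,0]
    - [0,0,0,0,0,0,0]
    - [0,0,0,0,0,0,0]
    - [0,0,0,0,0,0,0]

```text
time_s: 29.48
tcp_pos: [0.4976, -0.1014, 0.1738]
ee_rot: [[-0.994, 0.112, -0.001], [0.112, 0.994, 0.0], [0.001, 0.0, -1.0]]
wrist_force: [-0.4, -0.1, -1.3]
gripper_width: 0.114
gripper_force: 30.0
```

```bash
python3 chk.py w10.png|grep -v "^[xy]"
```

```text
tcp [ 497.6 -101.4  173.8] 83.59 0.11437387444908075 29.973146617412567
to bay: [(0, array([65.6, -8.9])), (1, array([ 0. , -1.4])), (2, array([72.6, 52.7])), (3, array([ 7.1, 60.2]))]
```

>>> drive_tool:
  rows:
    - [0,0,-1,-30,0,0,0]
    - [0,0,0,-30,0,0,0]
    - [0,0,0,-20,0,0,0]
    - [0,0,0,-8,0,0,0]
    - [0,0,0,-3,0,0,0]

```text
time_s: 29.95
tcp_pos: [0.4973, -0.1023, 0.0818]
ee_rot: [[-0.994, 0.111, -0.003], [0.111, 0.994, -0.0], [0.003, -0.001, -1.0]]
wrist_force: [-0.1, -0.3, -0.8]
gripper_width: 0.11
gripper_force: 30.0
```

>>> drive_tool:
  rows:
    - [0,0,0,-2,0,0,0]
    - [0,0,0,-2,0,0,0]
    - [0,0,0,0,0,0,0]
    - [35,0,0,0,0,0,0]
    - [35,0,0,0,0,0,0]

```text
time_s: 30.37
tcp_pos: [0.499, -0.1031, 0.08]
ee_rot: [[-0.994, 0.113, 0.002], [0.113, 0.994, 0.0], [-0.002, 0.0, -1.0]]
wrist_force: [-0.1, 0.3, -0.7]
gripper_width: 0.192
gripper_force: 0.0
```

>>> drive_tool:
  rows:
    - [35,0,0,0,0,0,0]
    - [35,0,0,0,0,0,0]
    - [35,0,0,0,0,0,0]
    - [35,0,0,10,0,0,0]
    - [35,0,0,30,0,0,0]

```text
time_s: 30.78
tcp_pos: [0.495, -0.1031, 0.1161]
ee_rot: [[-0.993, 0.114, -0.01], [0.114, 0.993, 0.0], [0.01, -0.001, -1.0]]
wrist_force: [0.8, 0.2, -0.2]
gripper_width: 0.347
gripper_force: 0.0
```

>>> drive_tool:
  rows:
    - [35,0,0,30,0,0,0]
    - [35,0,0,25,0,0,0]
    - [35,0,0,0,0,0,0]

```text
time_s: 31.03
tcp_pos: [0.5019, -0.1034, 0.1805]
ee_rot: [[-0.994, 0.112, 0.012], [0.112, 0.994, -0.001], [-0.012, 0.001, -1.0]]
wrist_force: [1.1, 0.7, 0.1]
gripper_width: 0.347
gripper_force: 0.0
```

```bash
python3 pl.py
python3 - <<'E'
from h import *
# push: rear wall outer face at C-65u ; closed fingers half 10 along u ; line through C along track
t=cap("top");W=cloud(t).reshape(-1,3)*1000
p=W[(W[:,2]>62)&(W[:,2]<76)];q=(p[:,:2]-C)@np.c_[U,L];k=(q[:,0]<-54)&(q[:,0]>-75)&(abs(q[:,1])<75)
print("rearwall in tray frame",cv2.minAreaRect(q[k].astype(np.float32)),np.percentile(q[k][:,1],[0,100]))
a=C-105*U;print(a,"track y",(C-O)@L,(C-O)@U)
s=np.array(sense()["tcp_pos"])*1000
plan([(*a,178,83.5,0),(*a,42,83.5,0)])
E
```

```text
0 handle 532 ((-30.502962112426758, -23.45421600341797), (9.762253761291504, 21.650197982788086), 0.14342698454856873) 105.57950486591473
0 body 2522 ((-30.4555606842041, -33.074462890625), (44.963462829589844, 44.02840042114258), 89.96280670166016) 48.252556216833
1 handle 1073 ((-30.32577133178711, 33.7969856262207), (9.783651351928711, 39.712703704833984), 0.3510536849498749) 105.70702914850835
1 body 2839 ((-30.19741439819336, 33.35262680053711), (45.045326232910156, 44.030609130859375), 89.92965698242188) 48.22238857031397
2 body 1519 ((31.856002807617188, -30.222501754760742), (44.425445556640625, 40.6754150390625), 0.06322263926267624) 48.89598826132258
3 handle 1188 ((31.34286880493164, 33.766414642333984), (10.5577392578125, 39.691925048828125), 0.06023077666759491) 105.60850023107136
3 body 2612 ((31.496143341064453, 33.620506286621094), (44.84556198120117, 44.6365966796875), 0.37944331765174866) 48.95939282794612
[ 0.50029603 -0.1030989   0.17775872]
rearwall in tray frame ((-62.31505584716797, -51.950496673583984), (6.1392741203308105, 33.407325744628906), 0.11843757331371307) [-68.65405116 -35.24253341]
[ 522.01366255 -180.02504485] track y 0.13393876471322555 -165.78082537014737
[[0, 7.7, -25.7, 0.8, 0, 0, -0.0], [0, 7.8, -25.7, 0.8, 0, 0, -0.0], [0, 7.7, -25.6, 0.8, 0, 0, -0.0], [0, 0.0, -0.0, -34.0, 0, 0, -0.0], [0, 0.0, -0.0, -34.0, 0, 0, -0.0]]
[[0, 0.0, -0.0, -34.0, 0, 0, -0.0], [0, 0.0, -0.0, -34.0, 0, 0, -0.0]]
```

>>> drive_tool:
  rows:
    - [0,7.7,-25.7,0.8,0,0,0]
    - [0,7.8,-25.7,0.8,0,0,0]
    - [0,7.7,-25.6,0.8,0,0,0]
    - [0,0,0,0,0,0,0]
    - [0,0,0,0,0,0,0]

```text
time_s: 31.55
tcp_pos: [0.5206, -0.1809, 0.1748]
ee_rot: [[-0.993, 0.115, -0.003], [0.115, 0.993, 0.001], [0.003, 0.0, -1.0]]
wrist_force: [0.9, 1.1, -0.0]
gripper_width: 0.064
gripper_force: 0.0
```

>>> drive_tool:
  rows:
    - [0,0,0,-34,0,0,0]
    - [0,0,0,-34,0,0,0]
    - [0,0,0,-34,0,0,0]
    - [0,0,0,-30,0,0,0]
    - [0,0,0,-6,0,0,0]

```text
time_s: 31.97
tcp_pos: [0.5165, -0.1787, 0.033]
ee_rot: [[-0.993, 0.114, -0.012], [0.114, 0.994, 0.002], [0.012, 0.001, -1.0]]
wrist_force: [-0.9, -0.2, -0.0]
gripper_width: 0.003
gripper_force: 0.0
```

>>> drive_tool:
  rows:
    - [0,0,0,0,0,0,0]
    - [0,0,0,0,0,0,0]
    - [0,0,0,0,0,0,0]

```text
time_s: 32.22
tcp_pos: [0.523, -0.18, 0.0404]
ee_rot: [[-0.994, 0.112, 0.004], [0.112, 0.994, -0.001], [-0.004, -0.0, -1.0]]
wrist_force: [0.4, -0.6, 0.5]
gripper_width: 0.005
gripper_force: 0.0
```

Run:
```python
from h import *
s=sense();p=np.array(s["tcp_pos"])*1000;q=p[:2]-C;print(p,"tray frame",q@U,q@L,s["gripper_width"],yaw(s)[0])
W=cloud(cap("wrist")).reshape(-1,3)*1000
k=(W[:,2]>62)&(W[:,2]<76);q=(W[k][:,:2]-C)@np.c_[U,L];q=q[(q[:,0]<-54)&(q[:,0]>-75)&(abs(q[:,1])<80)]
print(len(q), len(q) and (q.min(0),q.max(0)))
```

```text
[ 523.02819282 -179.98547987   40.35560843] tray frame -104.84584126740525 -1.003529831547005 0.005073058492169769 83.56659136896032
3825 (array([-67.33737868,   8.88283153]), array([-60.46007417,  68.90915655]))
```

>>> drive_tool:
  rows:
    - [0,0,8,0,0,0,0]
    - [0,0.7,8,0,0,0,0]
    - [0,0.9,6,0,0,0,0]
    - [0,0.5,5,0,0,0,0]
    - [0,0.6,5,0,0,0,0]

```text
time_s: 32.68
tcp_pos: [0.5243, -0.1477, 0.0388]
ee_rot: [[-0.994, 0.112, 0.0], [0.112, 0.994, -0.001], [-0.0, -0.001, -1.0]]
wrist_force: [-0.3, -2.0, 1.7]
gripper_width: 0.005
gripper_force: 1.6
```

>>> drive_tool:
  rows:
    - [0,0.7,6,0,0,0,0]
    - [0,0.8,7,0,0,0,0]
    - [0,0.9,8,0,0,0,0]
    - [0,1,9,0,0,0,0]
    - [0,1.1,10,0,0,0,0]

```text
time_s: 33.1
tcp_pos: [0.5286, -0.1074, 0.0383]
ee_rot: [[-0.994, 0.113, -0.0], [0.113, 0.994, -0.0], [0.0, -0.0, -1.0]]
wrist_force: [-0.3, -3.1, 1.8]
gripper_width: 0.005
gripper_force: 1.6
```

>>> drive_tool:
  rows:
    - [0,1.1,10,0,0,0,0]
    - [0,1.2,10,0,0,0,0]
    - [0,1.1,10,0,0,0,0]
    - [0,1.2,10,0,0,0,0]
    - [0,1.1,10,0,0,0,0]

```text
time_s: 33.52
tcp_pos: [0.5343, -0.057, 0.0383]
ee_rot: [[-0.994, 0.113, -0.0], [0.113, 0.994, -0.0], [0.0, -0.0, -1.0]]
wrist_force: [-0.2, -2.9, 2.1]
gripper_width: -0.0
gripper_force: 1.6
```

Run:
```python
from h import *
s=sense();p=np.array(s["tcp_pos"])*1000;q=p[:2]-O;print(p,"track frame",q@U,q@L,s["wrist_force"],s["moment"])
W=cloud(cap("wrist")).reshape(-1,3)*1000
k=(W[:,2]>62)&(W[:,2]<76);q=(W[k][:,:2]-p[:2])@np.c_[U,L];q=q[(q[:,0]<30)&(q[:,0]>-5)&(abs(q[:,1])<80)]
print(len(q), len(q) and (q.min(0),q.max(0),cv2.minAreaRect(q.astype(np.float32))))
```

```text
[534.33452177 -56.95682769  38.30830634] track frame -147.1089476203228 1.8239975006546638 [-0.15390565 -2.9001396   2.12659099] [-0.84431978  0.09652555  0.00955327]
3608 (array([-4.98038144,  6.94093008]), array([16.44743966, 67.50712592]), ((11.828701972961426, 36.01514434814453), (62.45173263549805, 19.767772674560547), 73.93741607666016))
```

>>> drive_tool:
  rows:
    - [0,1.6,10,0,0,0,0]
    - [0,1.6,10,0,0,0,0]
    - [0,1.5,10,0,0,0,0]
    - [0,1.2,10,0,0,0,0]
    - [0,1.1,10,0,0,0,0]

```text
time_s: 33.98
tcp_pos: [0.5411, -0.0071, 0.0381]
ee_rot: [[-0.994, 0.113, -0.001], [0.113, 0.994, -0.0], [0.001, -0.0, -1.0]]
wrist_force: [0.1, -2.0, 0.5]
gripper_width: 0.005
gripper_force: 1.2
```

>>> drive_tool:
  rows:
    - [0,1.1,10,0,0,0,0]
    - [0,1.2,10,0,0,0,0]
    - [0,1.1,10,0,0,0,0]
    - [0,1.2,10,0,0,0,0]
    - [0,1.1,10,0,0,0,0]

```text
time_s: 34.4
tcp_pos: [0.5469, 0.0429, 0.0382]
ee_rot: [[-0.994, 0.113, -0.001], [0.113, 0.994, -0.0], [0.001, -0.0, -1.0]]
wrist_force: [-0.5, -2.8, 0.3]
gripper_width: 0.008
gripper_force: 1.1
```

>>> drive_tool:
  rows:
    - [0,1.1,10,0,0,0,0]
    - [0,1.2,10,0,0,0,0]
    - [0,1.1,10,0,0,0,0]
    - [0,1.2,10,0,0,0,0]
    - [0,1.1,10,0,0,0,0]

```text
time_s: 34.82
tcp_pos: [0.5527, 0.0929, 0.0383]
ee_rot: [[-0.994, 0.113, -0.0], [0.113, 0.994, -0.0], [0.0, -0.0, -1.0]]
wrist_force: [-1.0, -2.8, -0.4]
gripper_width: 0.005
gripper_force: 1.2
```

>>> drive_tool:
  rows:
    - [0,1.1,10,0,0,0,0]
    - [0,1.2,10,0,0,0,0]
    - [0,1.1,10,0,0,0,0]
    - [0,1.2,10,0,0,0,0]
    - [0,0.9,8,0,0,0,0]

```text
time_s: 35.23
tcp_pos: [0.5584, 0.1411, 0.0384]
ee_rot: [[-0.994, 0.113, 0.0], [0.113, 0.994, 0.0], [-0.0, 0.0, -1.0]]
wrist_force: [-0.9, -2.3, -1.3]
gripper_width: 0.008
gripper_force: 1.2
```

Run:
```python
from h import *
s=sense();p=np.array(s["tcp_pos"])*1000;q=p[:2]-O;print(p,"track frame",q@U,q@L,s["wrist_force"])
```

```text
[558.42080779 141.14050581  38.38528854] track frame 52.4416326221999 0.3177964000194679 [-0.8857011  -2.29048036 -1.28262716]
```

Need about 42 mm more until force rises.

>>> drive_tool:
  rows:
    - [0,0.9,8,0,0,0,0]
    - [0,0.9,8,0,0,0,0]
    - [0,0.8,7,0,0,0,0]
    - [0,0.7,6,0,0,0,0]
    - [0,0.5,4,0,0,0,0]

```text
time_s: 35.65
tcp_pos: [0.5621, 0.1737, 0.0384]
ee_rot: [[-0.994, 0.113, 0.0], [0.113, 0.994, 0.0], [-0.0, 0.0, -1.0]]
wrist_force: [0.4, -3.1, 0.4]
gripper_width: 0.01
gripper_force: 1.3
```

>>> drive_tool:
  rows:
    - [0,0.3,3,0,0,0,0]
    - [0,0.3,3,0,0,0,0]
    - [0,0.2,2,0,0,0,0]
    - [0,0.2,2,0,0,0,0]

```text
time_s: 35.98
tcp_pos: [0.5624, 0.1823, 0.0382]
ee_rot: [[-0.994, 0.113, -0.002], [0.113, 0.994, -0.001], [0.002, -0.002, -1.0]]
wrist_force: [-2.0, -6.4, 2.4]
gripper_width: 0.007
gripper_force: 3.6
```

>>> drive_tool:
  rows:
    - [0,0.2,2,0,0,0,0]
    - [0,0.2,2,0,0,0,0]
    - [0,0,0,0,0,0,0]
    - [0,0,0,0,0,0,0]

```text
time_s: 36.32
tcp_pos: [0.5617, 0.1827, 0.0383]
ee_rot: [[-0.993, 0.114, -0.005], [0.114, 0.993, -0.006], [0.005, -0.007, -1.0]]
wrist_force: [-0.5, -12.6, 3.4]
gripper_width: 0.005
gripper_force: 6.7
```

>>> drive_tool:
  rows:
    - [0,-0.5,-8,0,0,0,0]
    - [0,-1,-16,0,0,0,0]
    - [0,0,0,0,0,0,0]
    - [0,0,0,0,0,0,0]

```text
time_s: 36.65
tcp_pos: [0.5624, 0.1625, 0.0386]
ee_rot: [[-0.993, 0.114, 0.001], [0.114, 0.993, 0.001], [-0.001, 0.001, -1.0]]
wrist_force: [-0.2, 0.4, -0.5]
gripper_width: -0.0
gripper_force: 0.0
```

Run:
```python
from h import *
s=sense();print(s["tcp_pos"])
W=cloud(cap("wrist")).reshape(-1,3)*1000
q=(W[:,:2]-O)@np.c_[U,L]
for z0,z1,n in((62,76,"rear wall"),):
    k=(W[:,2]>z0)&(W[:,2]<z1)&(q[:,0]>85)&(q[:,0]<125)&(abs(q[:,1])<75);print(n,k.sum(),np.percentile(q[k],[1,50,99],axis=0))
k=(W[:,2]>98)&(W[:,2]<112)&(q[:,0]>110)&(q[:,0]<235)&(abs(q[:,1])<65)
r=q[k]
for x in(139,201):
  for y in(-33,33):
    m=(abs(r[:,0]-x)<28)&(abs(r[:,1]-y)<30)
    if m.sum()>30: print(x-170,y,m.sum(),cv2.minAreaRect(r[m].astype(np.float32)),np.median(W[k][m][:,2]))
```

```text
[0.56236414 0.16253186 0.03862368]
rear wall 3677 [[103.57835044  13.73550937]
 [105.71026311  43.71413426]
 [109.63280263  69.06647666]]
-31 -33 912 ((138.11570739746094, -14.655389785766602), (11.100257873535156, 7.243701934814453), 18.478439331054688) 102.96423750982643
-31 33 6392 ((138.61990356445312, 34.16807556152344), (11.139041900634766, 39.67949676513672), 0.23908567428588867) 105.44372285147642
```

Run:
```python
from h import *
g=lambda th,c=0,z=37:(*gatepos(th,side=1,clear=c),z,83.5,0)
s=np.array(sense()["tcp_pos"])*1000
st=g(90,25)
plan([(s[0],s[1],s[2]+112,83.5,0),(*st[:2],s[2]+112,83.5,0),(*st[:2],45,83.5,0),(*st[:2],37,83.5,0)])
print()
plan([g(90)+(9,)]+[g(t)+(15,) for t in range(84,-1,-7)],start=st)
```

```text
[[0, 0.0, 0.0, 28.0, 0, 0, 0.0], [0, 0.0, 0.0, 28.0, 0, 0, 0.0], [0, 0.0, 0.0, 28.0, 0, 0, 0.0], [0, 0.0, 0.0, 28.0, 0, 0, 0.0], [0, 34.0, -6.8, 0.0, 0, 0, 0.0]]
[[0, 34.0, -6.8, 0.0, 0, 0, 0.0], [0, 34.0, -6.8, 0.0, 0, 0, 0.0], [0, 34.0, -6.9, 0.0, 0, 0, 0.0], [0, 34.0, -6.8, 0.0, 0, 0, 0.0], [0, -0.0, 0.0, -35.2, 0, 0, 0.0]]
[[0, -0.0, 0.0, -35.2, 0, 0, 0.0], [0, -0.0, 0.0, -35.3, 0, 0, 0.0], [0, -0.0, 0.0, -8.0, 0, 0, 0.0]]

[[0, -8.3, 0.9, 0.0, 0, 0, 0.0], [0, -8.3, 1.0, 0.0, 0, 0, 0.0], [0, -8.2, 0.9, 0.0, 0, 0, 0.0], [0, -7.2, 4.4, 0.0, 0, 0, 0.0], [0, -9.0, 4.2, 0.0, 0, 0, 0.0]]
[[0, -9.7, 3.2, 0.0, 0, 0, 0.0], [0, -10.3, 2.0, 0.0, 0, 0, 0.0], [0, -10.6, 0.6, 0.0, 0, 0, 0.0], [0, -10.9, -0.7, 0.0, 0, 0, 0.0], [0, -10.9, -2.2, 0.0, 0, 0, 0.0]]
[[0, -10.6, -3.7, 0.0, 0, 0, 0.0], [0, -10.2, -5.2, 0.0, 0, 0, 0.0], [0, -9.6, -6.7, 0.0, 0, 0, 0.0], [0, -8.6, -7.9, 0.0, 0, 0, 0.0], [0, -7.6, -9.2, 0.0, 0, 0, 0.0]]
[[0, -6.2, -10.2, 0.0, 0, 0, 0.0]]
```

>>> drive_tool:
  rows:
    - [0,0,0,28,0,0,0]
    - [0,0,0,28,0,0,0]
    - [0,0,0,28,0,0,0]
    - [0,0,0,28,0,0,0]
    - [0,34,-6.8,0,0,0,0]

```text
time_s: 37.12
tcp_pos: [0.5962, 0.1588, 0.1585]
ee_rot: [[-0.994, 0.108, 0.01], [0.108, 0.994, 0.005], [-0.01, 0.007, -1.0]]
wrist_force: [0.6, 0.9, 1.4]
gripper_width: 0.006
gripper_force: 0.0
```

>>> drive_tool:
  rows:
    - [0,34,-6.8,0,0,0,0]
    - [0,34,-6.8,0,0,0,0]
    - [0,34,-6.9,0,0,0,0]
    - [0,34,-6.8,0,0,0,0]
    - [0,0,0,0,0,0,0]

```text
time_s: 37.53
tcp_pos: [0.7368, 0.1276, 0.1475]
ee_rot: [[-0.993, 0.115, 0.001], [0.115, 0.993, -0.0], [-0.002, -0.0, -1.0]]
wrist_force: [-0.7, 0.3, -1.0]
gripper_width: 0.004
gripper_force: 0.0
```

>>> drive_tool:
  rows:
    - [0,0,0,0,0,0,0]
    - [0,0,0,-35,0,0,0]
    - [0,0,0,-35,0,0,0]
    - [0,0,0,-32,0,0,0]
    - [0,0,0,-10,0,0,0]

```text
time_s: 37.95
tcp_pos: [0.7273, 0.1288, 0.0329]
ee_rot: [[-0.994, 0.113, -0.009], [0.113, 0.994, -0.002], [0.009, -0.003, -1.0]]
wrist_force: [-1.0, -1.1, -1.9]
gripper_width: 0.008
gripper_force: 0.0
```

>>> drive_tool:
  rows:
    - [0,0,0,0,0,0,0]
    - [0,0,0,0,0,0,0]
    - [0,0,0,0,0,0,0]

```text
time_s: 38.2
tcp_pos: [0.7336, 0.1297, 0.0417]
ee_rot: [[-0.994, 0.112, 0.005], [0.112, 0.994, 0.001], [-0.005, 0.002, -1.0]]
wrist_force: [-0.9, 0.7, 1.1]
gripper_width: 0.008
gripper_force: 0.0
```

Run:
```python
from h import *
s=np.array(sense()["tcp_pos"])*1000;print(s-[*gatepos(90,side=1,clear=25),37], sense()["wrist_force"])
```

```text
[1.15403679 0.77308963 4.72042253] [-0.8555758   0.70696469  1.07922651]
```

>>> drive_tool:
  rows:
    - [0,-8.3,0.9,-3,0,0,0]
    - [0,-8.3,1,-2,0,0,0]
    - [0,-8.2,0.9,0,0,0,0]
    - [0,-7.7,4,0,0,0,0]
    - [0,-9,4.2,0,0,0,0]

```text
time_s: 38.62
tcp_pos: [0.6917, 0.1401, 0.0356]
ee_rot: [[-0.994, 0.113, 0.005], [0.113, 0.994, 0.001], [-0.005, 0.002, -1.0]]
wrist_force: [1.7, -1.5, -0.1]
gripper_width: 0.003
gripper_force: 0.9
```

>>> drive_tool:
  rows:
    - [0,-9.7,3.2,0,0,0,0]
    - [0,-10.3,2,0,0,0,0]
    - [0,-10.6,0.6,0,0,0,0]
    - [0,-10.9,-0.7,0,0,0,0]
    - [0,-10.9,-2.2,0,0,0,0]

```text
time_s: 39.03
tcp_pos: [0.6386, 0.144, 0.0348]
ee_rot: [[-0.994, 0.112, 0.004], [0.112, 0.994, 0.001], [-0.004, 0.002, -1.0]]
wrist_force: [1.1, 0.8, 1.0]
gripper_width: 0.006
gripper_force: 0.8
```

>>> drive_tool:
  rows:
    - [0,-10.6,-3.7,0,0,0,0]
    - [0,-10.2,-5.2,0,0,0,0]
    - [0,-9.6,-6.7,0,0,0,0]
    - [0,-8.6,-7.9,0,0,0,0]
    - [0,-7.6,-9.2,0,0,0,0]

```text
time_s: 39.45
tcp_pos: [0.5919, 0.1111, 0.0347]
ee_rot: [[-0.994, 0.112, 0.004], [0.112, 0.994, 0.002], [-0.004, 0.002, -1.0]]
wrist_force: [0.7, 0.7, -0.1]
gripper_width: 0.009
gripper_force: 0.7
```

>>> drive_tool:
  rows:
    - [0,-6.2,-10.2,0,0,0,0]
    - [0,-0.3,-2,0,0,0,0]
    - [0,-0.2,-2,0,0,0,0]
    - [0,0,0,0,0,0,0]

```text
time_s: 39.78
tcp_pos: [0.584, 0.098, 0.0343]
ee_rot: [[-0.993, 0.114, 0.0], [0.114, 0.993, 0.004], [0.0, 0.003, -1.0]]
wrist_force: [-5.3, 10.6, 5.0]
gripper_width: 0.008
gripper_force: 4.7
```

>>> drive_tool:
  rows:
    - [0,1,8,0,0,0,0]
    - [0,1,8,0,0,0,0]
    - [0,0,0,36,0,0,0]
    - [0,0,0,36,0,0,0]
    - [0,0,0,36,0,0,0]

```text
time_s: 40.2
tcp_pos: [0.586, 0.1115, 0.1416]
ee_rot: [[-0.994, 0.113, -0.003], [0.113, 0.994, -0.002], [0.003, -0.002, -1.0]]
wrist_force: [0.9, 0.5, 0.4]
gripper_width: 0.005
gripper_force: 0.0
```

>>> drive_tool:
  rows:
    - [0,-10,-30,20,0,0,0]
    - [0,-15,-35,0,0,0,0]
    - [0,-15,-35,0,0,0,0]
    - [0,-15,-35,0,0,0,0]
    - [0,-15,-35,0,0,0,0]

```text
time_s: 40.62
tcp_pos: [0.5155, -0.0596, 0.1613]
ee_rot: [[-0.994, 0.112, -0.001], [0.112, 0.994, -0.001], [0.001, -0.001, -1.0]]
wrist_force: [0.4, -0.2, -0.1]
gripper_width: 0.003
gripper_force: 0.0
```

>>> drive_tool:
  rows:
    - [0,-10,-38,0,0,0,0]
    - [0,-10,-38,0,0,0,0]
    - [0,0,-30,0,0,0,0]
    - [0,0,0,0,0,0,0]
    - [0,0,0,0,0,0,0]

```text
time_s: 41.03
tcp_pos: [0.4961, -0.1657, 0.161]
ee_rot: [[-0.993, 0.116, -0.001], [0.116, 0.993, -0.0], [0.001, -0.0, -1.0]]
wrist_force: [0.3, -0.2, -1.3]
gripper_width: 0.003
gripper_force: 0.0
```

Run:
```python
from h import *
t=cap("top");save(t,"t11.png")
for l in ["gate","jar","brush","micrometer","partsbin"]:
  for k in masks_of(l,t)[:1]:
    p=cloud(t)[k["region"]]*1000
    if l=="gate": p=p[(p[:,2]>45)&(p[:,2]<66)];print(cv2.minAreaRect(p[:,:2].astype(np.float32)))
    print(l,round(k["p"],2),np.nanmedian(p,0).round())
W=cloud(t).reshape(-1,3)*1000;q=(W[:,:2]-O)@np.c_[U,L]
k=(W[:,2]>64)&(W[:,2]<76)&(abs(q[:,1])<72)&(q[:,0]>95)&(q[:,0]<125);print("wall",np.percentile(q[k],[2,50,98],axis=0))
k=(W[:,2]>98)&(W[:,2]<112)
for x in(139,201):
  for y in(-33,33):
    m=k&(abs(q[:,0]-x)<28)&(abs(q[:,1]-y)<30)
    if m.sum()>10: print(x-170,y,m.sum(),cv2.minAreaRect(q[m].astype(np.float32)),np.median(W[m][:,2]))
cv2.imwrite("pics/fin.png",cv2.cvtColor(cv2.resize(t["frame"][90:350,60:460],(800,520)),cv2.COLOR_RGB2BGR))
```

```text
((622.8516845703125, 60.449005126953125), (50.50285339355469, 129.1644744873047), 84.05513000488281)
gate 0.86 [623.  61.  56.]
jar 0.48 [395. -65.  17.]
brush 0.54 [393. -66.  17.]
partsbin 0.74 [791. -65.   3.]
wall [[104.3335265  -65.80464057]
 [107.11529014  -1.4336021 ]
 [110.83037599  63.948059  ]]
-31 -33 108 ((139.52645874023438, -34.82521057128906), (39.18106460571289, 10.67348575592041), 87.98583221435547) 104.78532789563931
-31 33 119 ((139.408447265625, 32.005958557128906), (39.71757507324219, 11.05316162109375), 88.19329071044922) 104.67169980756785
31 -33 117 ((201.499755859375, -34.317054748535156), (11.359292030334473, 39.061458587646484), 2.4117591381073) 104.91274885032142
31 33 116 ((201.10421752929688, 31.750930786132812), (10.787369728088379, 38.64445495605469), 0.561127245426178) 105.06851576746922
```

View pics/fin.png

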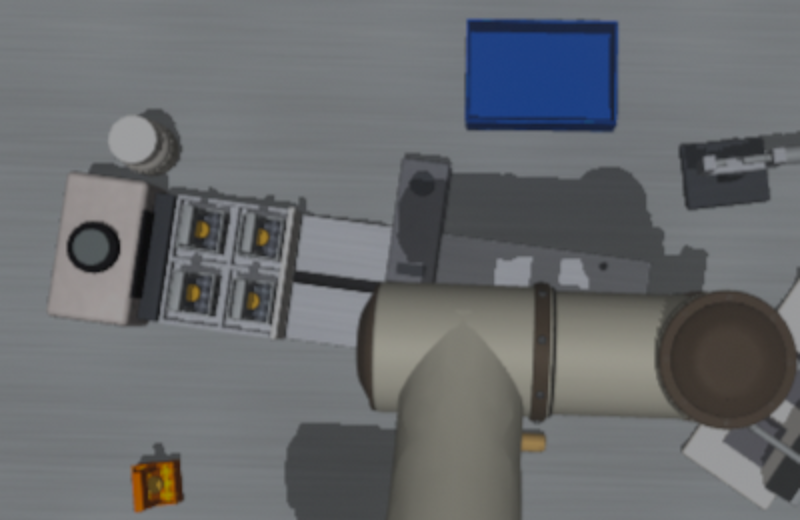

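The crop shows all four baskets in the tray bays at (200,230), (262,235), (193,293) and (252,300). The tray sits against the end stop, and the gate at (425,220) is shut (84.05° against 83.5°, about 0.01 rad). The jar, bin and micrometer have not moved. I'm handing in.

```bash
python3 -c "
from station import *
print(finish_job())"
```

```text
the job is handed in; nothing more can be done
None
```

The job is handed in; the hand-in returned no verdict. My last camera check showed all four baskets upright in the tray bays, the tray against the end stop, and the gate shut, with the jar, bin and micrometer in place; the arm hid most of the brush.

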